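Assemble the gear shaft standing in the vise

ROBOT

A 6-joint arm with a two-finger parallel gripper is mounted at the origin on the work surface. World frame = base frame: x ahead of the robot, y to its left, z up, the work surface at z = 0. Lengths are in mm, angles in degrees, forces in N, time in s.
With the tool pointing down it reaches from about 350 to 850 mm from the base axis. Payload 8.1 kg.
Tool frame: the origin (TCP) lies between the finger pads; the fingertips stand 22 mm ahead of it and the grasp point (between the pads) lies 3 mm ahead of it; z points along the fingers, y is the direction in which the jaws open and shut (so a half turn about z gives the same grasp; the last joint's range is limited). The gripper opens to 85 mm and grips with 20 to 120 N. Pads are 22 mm wide; open, the fingers measure 114 mm over their backs; the gripper's body (76 mm by 85 mm) begins 54 mm behind the grasp point. The pads swing forward as they close: fully open they stand 13 mm farther back than shut.
Start: joints at [-72.559, 7.471, 85.268, -0, 87.261, -4.893], TCP at [228.022, -554.988, 253.292] pointing down, gripper open.
Joint ranges: [-169.43, 169.43], [-51.17, 129.36], [1.28, 143.12], [-76.62, 256.62], [0, 156.53], [-152.29, 152.29]. Speed limits (degrees/s): [136.94, 136.94, 159.86, 180, 180, 180].

INTERFACE

Orientations are given as [roll, pitch, yaw] about the fixed x, y, z axes, in that order (R = Rz(yaw) Ry(pitch) Rx(roll)).
In Python, from bench import r gives the robot as it stands.
- The arm moves only by the tool drive_tool, never from a script. Its argument "moves" is a list of rows, each a list of 2 entries, a list of its own where there are three numbers: the shift along the world's x, y, z in mm, then the turn about the world's z in degrees. A call has exactly 8 rows; each row is the pose to reach, as a shift and turn from the pose commanded when the call began; what a row does not reach only later rows make up. A row lasts 1/12 s, in which the tool goes at most 41.7 mm and 7.16 degrees, less where a joint would pass 70% of its speed; a pose out of reach is approached as far as the arm can. A call with a gripper value outside its range is refused whole. "fingers" is the finger opening in mm, from 0 to 85.4, set as the call begins (left out, the last holds). The fingers move at their own pace and stop on an object; "squeeze" is the grip in N (left out, the last holds). Time passes only in rows, so rows that repeat a pose let the fingers close, or fill a call up. It gives the time, the measured TCP pose, the force and the opening at its end, in the units of the state.
- r.sense(): the state, without advancing time (a new reading comes with each control period).
- r.snapshot(name): name is "scene" or "side" or "wrist"; returns a dict with "pixels" (420x560x3 uint8, red, green, blue), "camera_matrix" (3x3 intrinsics, pixels), "xyz" and "orientation" of the camera in the world. Camera axes: x right, y down, z forward; pixel columns grow to the right and rows downward; lengths in mm; the calibration is good to about 2 mm. A picture is of the moment at which its call begins. There is no depth.
- r.hand_in(): hands the job in, once; it reports no verdict.
The state is a dict: "time": time; "joint_pos": joint angles; "qd": joint speeds; "joint_efforts": joint torques, N m; "tool_pos": TCP position; "tcp_rot": TCP orientation; "ft_force": force on the tool from outside, world axes, zero at the start; "wrist_torque": the same for the moment, N m; "finger_gap": finger opening in mm.
Only numpy, scipy, OpenCV 4.12 (cv2) and the standard library are available. Lean on these libraries where they do the work, as an engineer would, in place of code of your own. Each camera call takes 0.05 s, during which the arm holds its last target.

TASK

Build up the gear shaft that stands in the vise: slide on first the bearing with the blue seals, right down to the shaft's shoulder, then the bright spacer sleeve, then the brass gear with its hub upward, and last the black clamp collar, each sitting flat on the one below. Lower each part down the shaft to its seat before letting go, do not let it drop, and leave the dark steel gear, the old brown-sealed bearing, the flange and the grease tin where they lie.

Things in the scene. Friction and masses are not known exactly. Their poses are not given: they have to be found in the camera images.
- shaft: Upright bright steel shaft, held fast in the vise. Origin: centre of the shoulder face on which the bearing sits, 95 mm above the bench; z up along the shaft. Above it a plain seat of 24 mm diameter rises 43 mm, then a taper (24 to 10 mm diameter) whose tip is 50 mm above the origin. The shoulder is 36 mm in diameter, 12 mm high; the shaft below it 32 mm.
- vise: Blue machine vise on the bench, fixed. Origin: on the bench, on the shaft's axis. Jaws up to 86 mm wide, their tops 69 mm above the bench (26 mm below the shaft's shoulder). Bed 190 by 96 mm, from 73 mm on its -x side to 117 mm on its +x side of the origin; screw and cross handle reach out to 146 mm on the +x side, up to 57 mm high.
- bearing: Ball bearing with blue seals between bright steel rings, lying flat: outside diameter 52 mm, bore 27 mm, 13 mm high. Origin: centre of its underside, z up.
- spacer: Plain bright silvery spacer sleeve standing on end: outside diameter 40 mm, bore 27 mm, 11 mm high. Origin: centre of its underside, z up.
- gear: Brass gear lying flat with its hub upward: diameter over the teeth 62 mm, toothed rim 10 mm high, hub of 40 mm diameter reaching 14 mm above the underside, bore 27 mm. Its underside is flat. Origin: centre of its underside, z up (hub side).
- collar: Black clamp collar with one slit and a small bright screw, lying flat: outside diameter 46 mm, bore 27 mm, 10 mm high. Origin: centre of its underside, z up.
- steel_gear: Dark steel gear, 66 mm in diameter over its coarse teeth, 18 mm high with its hub, lying flat. Does not belong to this job. Origin: centre of its underside.
- old_bearing: Old large ball bearing with rust-brown seals, 62 mm in diameter, 16 mm high, lying flat. Does not belong to this job. Origin: centre of its underside.
- flange: Steel pipe flange with four bolt holes, 70 mm in diameter, 12 mm high, lying flat. Does not belong to this job. Origin: centre of its underside.
- grease_tin: Red tin with a white lid, 55 mm in diameter, 38 mm high, upright. Does not belong to this job. Origin: centre of its underside.
There are look-alikes about, which are no part of the job. Leave any orange look-alike of the vise alone. Leave any pink look-alike of the bearing alone.

How it is judged (in metres and radians):
On the way, in this order (a step that is already met when the one before it is completed fails the run):
1. The blue-sealed bearing is on the shaft, down on the shoulder (z of bearing in the frame of shaft between -0.003 and 0.003 m and horizontal distance between bearing and shaft below 0.004 m and angle between bearing's own z axis and vertical below 0.12 rad), for 0.2 s.
2. The bright spacer sleeve is on the shaft, down on the bearing (z of spacer in the frame of shaft between 0.01 and 0.016 m and horizontal distance between spacer and shaft below 0.004 m and angle between spacer's own z axis and vertical below 0.12 rad), for 0.2 s.
3. The brass gear is on the shaft, down on the spacer (z of gear in the frame of shaft between 0.021 and 0.027 m and horizontal distance between gear and shaft below 0.004 m and angle between gear's own z axis and vertical below 0.12 rad), for 0.2 s.
4. The black collar is on the shaft, down on the gear's hub (z of collar in the frame of shaft between 0.035 and 0.041 m and horizontal distance between collar and shaft below 0.004 m and angle between collar's own z axis and vertical below 0.12 rad), for 0.2 s.
At the end, for the whole second after the job is handed in: Bearing, spacer, gear and collar are all on the shaft in that order from the shoulder up: undersides 0, 13, 24 and 38 mm above the shoulder (within 3 mm), each within 4 mm of the shaft's axis, flat (tilt under 0.12 rad) with the gear's hub upward, released and at rest (all of step 1 and all of step 2 and all of step 3 and all of step 4 and linear speed of each of bearing, spacer, gear, collar below 0.02 m/s); the robot touches nothing.
It fails at once if the steel gear, old bearing, flange or grease tin is moved more than 20 mm from where it lay (distance of any of steel_gear, old_bearing, flange, grease_tin from where it was at the start of the episode above 0.02 m).
It fails at once if a part is let drop down the shaft (faster than 0.45 m/s while round it) ((horizontal distance between bearing and shaft below 0.005 m and z of bearing in the frame of shaft below 0.047 m and linear speed of bearing above 0.45 m/s) or (horizontal distance between spacer and shaft below 0.005 m and z of spacer in the frame of shaft below 0.047 m and linear speed of spacer above 0.45 m/s) or (horizontal distance between gear and shaft below 0.005 m and z of gear in the frame of shaft below 0.047 m and linear speed of gear above 0.45 m/s) or (horizontal distance between collar and shaft below 0.005 m and z of collar in the frame of shaft below 0.047 m and linear speed of collar above 0.45 m/s)).
It also fails if it takes over 109 s, if anything falls off the work surface, if the arm or the gripper's body presses on something with over 40 N, if the wrist force passes 120 N, or if a joint passes its speed limit or range.

## Working session

There is one attempt and no reset: what is moved stays moved. The work goes in short steps, Python scripts to look and compute and a tool call to move; the robot and the scene stay as the last step left them, time stands still between calls to the robot, and variables do not carry over. Pictures are saved under pics/ and viewed, and the job is handed in when it is done.

Besides the shell and the picture viewer there is one more tool, called after "Call:" as name(argument=value, ...) on one line, values as JSON. drive_tool: Moves the arm, as the interface text tells. Its arguments: {"type":"object","properties":{"moves":{"type":"array","items":{"type":"array"}},"fingers":{"type":"number"},"squeeze":{"type":"number"}},"required":["moves"]}

```bash
mkdir -p pics; ls; cat > h.py <<'E'
import numpy as np, cv2, pickle
from bench import r
def snap(name, tag):
    s=r.snapshot(name); pickle.dump(s,open(f'pics/{tag}.pkl','wb'))
    cv2.imwrite(f'pics/{tag}.png',s['pixels'][:,:,::-1]); return s
E
python3 - <<'E'
from h import *
print(r.sense())
for n in ['scene','side','wrist']:
    s=snap(n,n+'0'); print(n,s['camera_matrix'],s['xyz'],s['orientation'])
E
```

```text
pics
{'time': 0.0, 'joint_pos': array([-7.25596155e+01,  7.51547071e+00,  8.53289501e+01,  2.82760850e-04,
        8.72623631e+01, -4.89343296e+00]), 'qd': array([-0.01705589, -0.04936534, -0.02217223, -0.03796458,  0.02084891,
       -0.04580274]), 'joint_efforts': array([ 4.87098041e-04, -5.69393063e+01, -5.00557065e+01, -2.46501622e-04,
        1.46213325e-02,  1.95247543e-05]), 'tool_pos': array([ 227.86621725, -554.49443624,  252.2437776 ]), 'tcp_rot': array([-1.79893629e+02, -9.39033984e-03,  2.23337950e+01]), 'ft_force': array([0.14344657, 0.08031716, 0.44370741]), 'wrist_torque': array([-0.04714065, -0.01694515, -0.0086919 ]), 'finger_gap': 85.44927630793687}
scene [[389.76779131   0.         280.40791932]
 [  0.         389.76779131 208.31970788]
 [  0.           0.           1.        ]] [852.16342951  57.47334993 751.96433908] [-146.61300227   -0.46969202  101.00626292]
side [[467.31211446   0.         275.65242026]
 [  0.         467.31211446 212.40594568]
 [  0.           0.           1.        ]] [239.65505702 816.60818735 693.42012688] [-126.59967912    0.39996215 -166.74148137]
wrist [[324.45204384   0.         281.731008  ]
 [  0.         324.45204384 207.8788706 ]
 [  0.           0.           1.        ]] [ 302.19811874 -523.57288565  372.89205584] [ 1.61524444e+02  1.11175049e-01 -6.76865139e+01]
```

View pics/scene0.png

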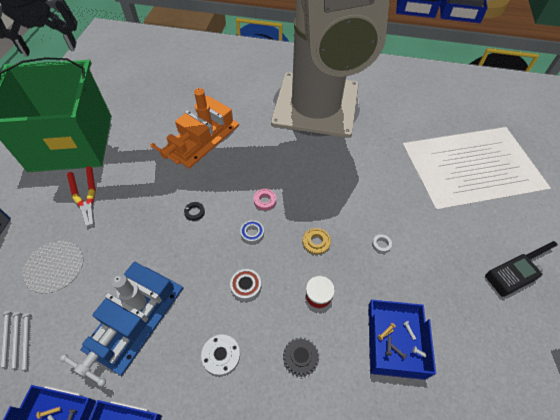

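View pics/side0.png

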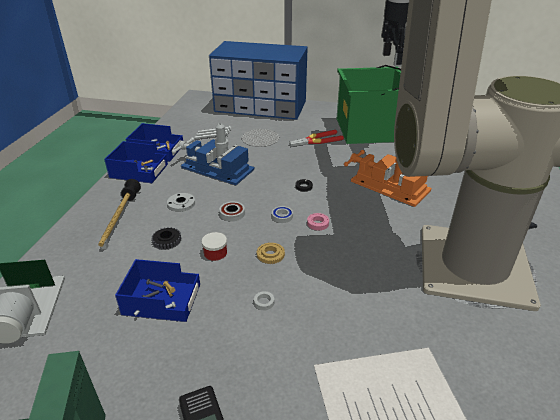

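View pics/wrist0.png

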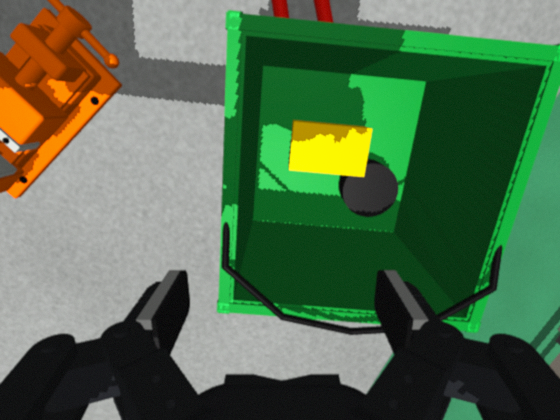

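The scene picture shows the parts at these pixels:
- blue bearing (252,231); its look-alikes are the pink bearing (265,199) and the old brown bearing (246,284)
- brass gear (316,240); its look-alike is the dark gear (301,356)
- bright spacer (382,243), with the flange (221,354) the only similar ring
- black collar (194,211)
- blue vise with the shaft tip at about (122,281); the orange look-alike is at (205,125)

In the side picture: bearing (282,213), collar (304,185), gear (270,252), spacer (263,299), shaft (222,130).

```bash
cat >> h.py <<'E'
from scipy.spatial.transform import Rotation as R
def Rc(s): return R.from_euler('xyz',s['orientation'],degrees=True).as_matrix()
def ray(s,uv,z):
    d=Rc(s)@np.linalg.inv(s['camera_matrix'])@np.array([uv[0],uv[1],1.]); o=s['xyz']
    return (o+d*(z-o[2])/d[2])
def proj(s,P):
    p=s['camera_matrix']@(Rc(s).T@(np.asarray(P,float)-s['xyz'])); return p[:2]/p[2]
def load(t): return pickle.load(open(f'pics/{t}.pkl','rb'))
E
python3 - <<'E'
from h import *
for t,rois in [('scene0',{'bear':(252,231),'gear':(316,240),'spacer':(382,243),'collar':(194,211),'shaft':(122,290)}),('side0',{'bear':(282,213),'gear':(270,252),'spacer':(263,299),'collar':(304,185),'shaft':(222,140)})]:
    s=load(t); row=[]
    for k,(u,v) in rois.items():
        c=s['pixels'][v-24:v+24,u-24:u+24,::-1]; row.append(cv2.resize(c,(160*1,160),interpolation=cv2.INTER_NEAREST))
        hz={'bear':13,'gear':14,'spacer':11,'collar':10,'shaft':145}[k]
        print(t,k,ray(s,(u,v),hz).round(1))
    cv2.imwrite(f'pics/crop_{t}.png',np.hstack(row))
E
python3 -c "
import cv2,numpy as np
cv2.imwrite('pics/crops.png',np.vstack([cv2.imread('pics/crop_scene0.png'),cv2.imread('pics/crop_side0.png')]))"
```

```text
scene0 bear [443.4 -79.1  13. ]
scene0 gear [438.8  61.3  14. ]
scene0 spacer [416.6 202.1  11. ]
scene0 collar [ 416.5 -220.4   10. ]
scene0 shaft [ 666.1 -237.2  145. ]
side0 bear [438.8 -75.1  13. ]
side0 gear [432.8  71.4  14. ]
side0 spacer [413.9 205.9  11. ]
side0 collar [ 409.8 -213.7   10. ]
side0 shaft [ 612.5 -166.4  145. ]
```

View pics/crops.png

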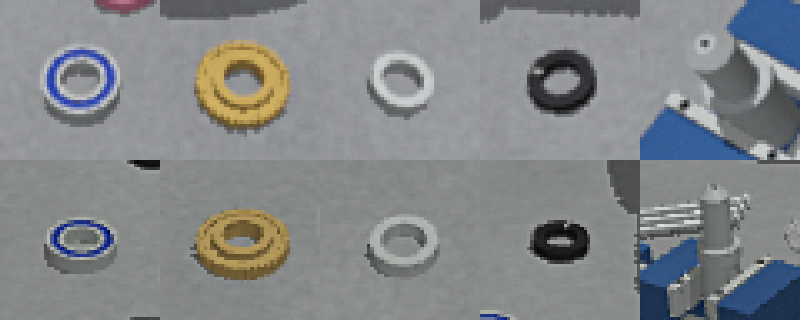

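The crops confirm the choices. The blue-sealed bearing, brass gear with hub up, plain spacer and black collar (slit toward -y) all match their descriptions. Both views agree to within about 10 mm. Next I hover over the bearing.

Call:
drive_tool(moves=[[[213,478,-60],-22.3],[[213,478,-60],-22.3],[[213,478,-60],-22.3],[[213,478,-60],-22.3],[[213,478,-60],-22.3],[[213,478,-60],-22.3],[[213,478,-60],-22.3],[[213,478,-60],-22.3]], fingers=64, squeeze=40)

```text
time: 0.82
tool_pos: [362.9, -250.7, 215.0]
tcp_rot: [-180.0, -0.0, 0.0]
ft_force: [0.5, 0.0, 0.2]
finger_gap: 64.0
```

```bash
python3 - <<'E'
from h import *
s=load('scene0');t=load('side0')
# shaft tip circle center, two-view triangulation
def tri(a,b):
    A=[];o=[]
    for s_,uv in ((s,a),(t,b)):
        d=Rc(s_)@np.linalg.inv(s_['camera_matrix'])@np.array([*uv,1.]);d/=np.linalg.norm(d)
        P=np.eye(3)-np.outer(d,d);A.append(P);o.append(P@s_['xyz'])
    return np.linalg.solve(sum(A),sum(o))
print(ray(s,(116.9,279),145),ray(t,(220.3,124.2),145),tri((116.9,279),(220.3,124.2)))
for nm,(u,v),(u2,v2) in [('sh',(122,292),(220,135))]:
    for tag,q,uu,vv in(('a',s,u,v),('b',t,u2,v2)):
        cv2.imwrite(f'pics/sh_{tag}.png',cv2.resize(q['pixels'][vv-25:vv+25,uu-25:uu+25,::-1],(500,500),interpolation=cv2.INTER_NEAREST))
E
```

```text
[ 649.71663904 -253.33013304  145.        ] [ 645.23225136 -249.81773081  145.        ] [ 648.00666002 -255.60437037  141.53199237]
```

The shaft tip triangulates to z≈141.5 mm (145 expected), at about (648,-252). That is consistent.

Call:
drive_tool(moves=[[[78,174,-22],0],[[78,174,-22],0],[[78,174,-22],0],[[78,174,-22],0],[[78,174,-22],0],[[78,174,-22],0],[[78,174,-22],0],[[78,174,-22],0]])

```text
time: 1.48
tool_pos: [440.5, -78.9, 193.2]
tcp_rot: [180.0, 0.0, 0.1]
ft_force: [-0.2, -0.6, 0.0]
finger_gap: 63.7
```

```bash
python3 - <<'E'
from h import *
q=r.sense();print(q['tool_pos'],q['time'])
s=snap('wrist','w1');print(s['xyz'],s['orientation'])
for p in [(441,-77,13)]: print(proj(s,p))
print(proj(s,q['tool_pos']-[0,0,3]))
E
```

```text
[440.51881942 -78.87503815 193.2005151 ] 1.4833
[520.93359052 -78.38941228 313.70690356] [ 1.61484630e+02 -3.69697125e-02 -8.99453574e+01]
[279.99689422 187.29834173]
[282.47985698 292.10689528]
```

View pics/w1.png

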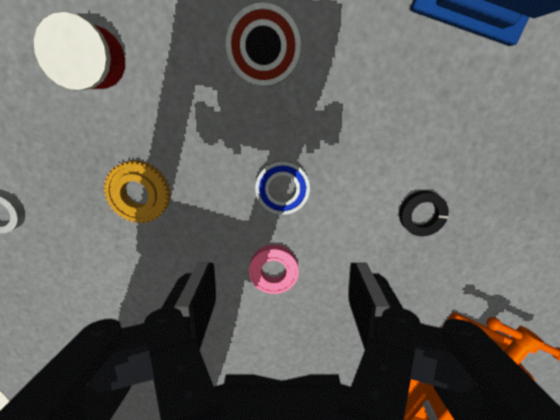

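The wrist picture shows the blue bearing at (283,188), the pink one at (274,269), the gear at (136,190), the collar at (424,213) and the old bearing at (264,43). I fit their centres from this view.

```bash
cat >> h.py <<'E'
def mask(s,kind):
    hsv=cv2.cvtColor(s['pixels'],cv2.COLOR_RGB2HSV);h,sa,v=cv2.split(hsv)
    if kind=='blue': m=(h>105)&(h<130)&(sa>120)
    if kind=='brass': m=(h>12)&(h<32)&(sa>90)
    if kind=='black': m=(v<75)&(sa<90)
    if kind=='bright': m=(v>185)&(sa<40)
    return m.astype(np.uint8)*255
def blob(s,kind,near,win=60):
    m=mask(s,kind);w=np.zeros_like(m);u,v=map(int,near)
    w[max(0,v-win):v+win,max(0,u-win):u+win]=1;m=m*w
    cs,_=cv2.findContours(m,cv2.RETR_EXTERNAL,cv2.CHAIN_APPROX_NONE)
    c=max(cs,key=lambda c:cv2.contourArea(c));return cv2.fitEllipse(c),cv2.contourArea(c),m
E
python3 - <<'E'
from h import *
s=load('w1')
for k,n,z,win in [('blue',(283,188),13,35),('brass',(136,190),10,45),('black',(424,213),10,35)]:
    e,a,m=blob(s,k,n,win);print(k,e,a,ray(s,e[0],z).round(1))
# blue inner hole
e,a,m=blob(s,'blue',(283,188),35)
cs,hi=cv2.findContours(m,cv2.RETR_CCOMP,cv2.CHAIN_APPROX_NONE)
for c,h in zip(cs,hi[0]):
    if h[3]>=0 and cv2.contourArea(c)>50: ee=cv2.fitEllipse(c);print('hole',ee,ray(s,ee[0],13))
E
```

```text
blue ((282.1433410644531, 187.8423309326172), (44.46012878417969, 45.68220901489258), 80.87601470947266) 1593.5 [440.5 -79.1  13. ]
brass ((136.76145935058594, 191.15216064453125), (59.624732971191406, 67.18646240234375), 119.43404388427734) 3137.0 [436.2  62.   10. ]
black ((422.3770751953125, 212.18878173828125), (44.97127914428711, 47.708290100097656), 60.64664077758789) 1674.0 [ 414.8 -218.2   10. ]
hole ((282.2413024902344, 188.24594116210938), (35.033226013183594, 36.13889694213867), 93.10566711425781) [440.06424603 -79.14942561  13.        ]
```

Call:
drive_tool(moves=[[[0,0,-35],0],[[0,0,-70],0],[[0,0,-105],0],[[0,0,-130],0],[[0,0,-150],0],[[0,0,-162],0],[[0,0,-168],0],[[0,0,-168],0]])

```text
time: 2.2
tool_pos: [439.4, -79.4, 24.1]
tcp_rot: [-180.0, 0.1, -0.1]
ft_force: [0.4, 0.2, 0.5]
finger_gap: 64.3
```

```bash
python3 - <<'E'
from h import *
q=r.sense();print(q['tool_pos'],q['time'],q['ft_force'])
s=snap('wrist','w2');snap('side','s2')
t=load('s2');u,v=map(int,proj(t,(440,-79,20)));cv2.imwrite('pics/s2c.png',cv2.resize(t['pixels'][v-50:v+40,u-60:u+60,::-1],(720,540),interpolation=cv2.INTER_NEAREST))
E
```

```text
[439.4405019  -79.40001287  24.11256649] 2.2 [0.38458154 0.1660675  0.46831826]
```

View pics/w2.png

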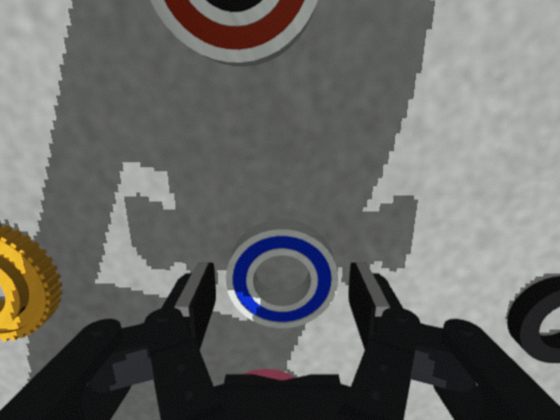

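View pics/s2c.png

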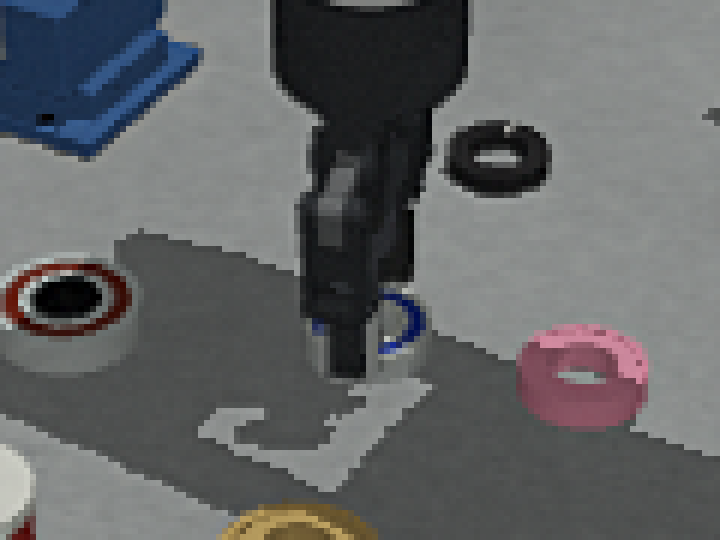

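The wrist view has the bearing centred between the open pads at (282,278). The side view has the fingertips just above the bench. Now I close with a small lift margin and check.

Call:
drive_tool(moves=[[[0,0,0],0],[[0,0,0],0],[[0,0,0],0],[[0,0,0],0],[[0,0,0],0],[[0,0,0],0],[[0,0,0],0],[[0,0,0],0]], fingers=40, squeeze=50)

```text
time: 2.97
tool_pos: [442.0, -79.3, 27.3]
tcp_rot: [179.9, -0.1, 0.0]
ft_force: [-3.8, -0.7, 7.4]
finger_gap: 49.2
```

Call:
drive_tool(moves=[[[0,0,15],0],[[0,0,45],0],[[0,0,85],0],[[0,0,125],0],[[0,0,160],0],[[0,0,160],0],[[0,0,160],0],[[0,0,160],0]])

```text
time: 3.63
tool_pos: [440.8, -78.6, 185.6]
tcp_rot: [180.0, -0.1, 0.0]
ft_force: [-0.1, 0.5, -2.1]
finger_gap: 49.3
```

```bash
python3 - <<'E'
from h import *
q=r.sense();print(q['tool_pos'],q['time'],q['ft_force'],q['finger_gap'])
s=snap('wrist','w3')
e,a,m=blob(s,'blue',(282,285),60);print(e,a)
E
```

```text
[440.81051139 -78.61735274 185.57542961] 3.6333 [-0.05292514  0.47222496 -2.0931494 ] 49.28116704132442
((281.7249450683594, 279.47796630859375), (82.69821166992188, 94.82452392578125), 89.89083862304688) 6157.5
```

View pics/w3.png

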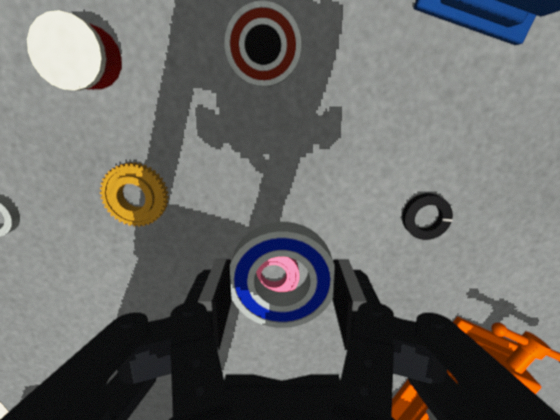

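The bearing is held at about (282,279) between the pads, gap 49 mm, level so far as can be seen. I move near the shaft and stop short of it by 70 mm so the wrist camera can see the tip.

Call:
drive_tool(moves=[[[25,-30,14],0],[[50,-62,14],0],[[75,-94,14],0],[[100,-126,14],0],[[120,-155,14],0],[[132,-168,14],0],[[137,-173,14],0],[[137,-173,14],0]])

```text
time: 4.35
tool_pos: [577.2, -252.0, 196.6]
tcp_rot: [-179.9, 0.2, -0.0]
ft_force: [-0.3, 0.3, -2.1]
finger_gap: 49.1
```

```bash
python3 - <<'E'
from h import *
q=r.sense();print(q['tool_pos'],q['time'],q['ft_force'],q['finger_gap'])
s=snap('wrist','w4');T=q['tool_pos']
e,a,m=blob(s,'blue',(282,285),60);print(e,a)
cs,_=cv2.findContours(m,cv2.RETR_EXTERNAL,cv2.CHAIN_APPROX_NONE);c=max(cs,key=cv2.contourArea)[:,0]
for dz in (-17,-14,-11):
    w=np.array([ray(s,p,T[2]+dz)[:2] for p in c],np.float32);print(dz,cv2.fitEllipse(w),np.array(cv2.fitEllipse(w)[0])-T[:2])
s1=load('w1');e,a,m=blob(s1,'blue',(283,188),35)
cs,_=cv2.findContours(m,cv2.RETR_EXTERNAL,cv2.CHAIN_APPROX_NONE);c=max(cs,key=cv2.contourArea)[:,0]
print(cv2.fitEllipse(np.array([ray(s1,p,13)[:2] for p in c],np.float32)))
print(proj(s,(648,-252,145)))
E
```

```text
[ 577.19501339 -252.04428557  196.62047491] 4.35 [-0.33018721  0.30263663 -2.13013478] 49.07670519705513
((281.75115966796875, 279.39312744140625), (82.71019744873047, 94.78375244140625), 89.95339965820312) 6155.5
-17 ((574.0647583007812, -251.72048950195312), (45.63154220581055, 45.79890823364258), 9.615398406982422) [-3.13025509  0.32379607]
-14 ((575.8984985351562, -251.72695922851562), (44.634437561035156, 44.79814529418945), 9.614836692810059) [-1.29651486  0.31732634]
-11 ((577.732177734375, -251.73342895507812), (43.637332916259766, 43.797386169433594), 9.615605354309082) [0.53716434 0.31085662]
((439.9681091308594, -79.05244445800781), (43.64505386352539, 44.1239128112793), 65.41737365722656)
[282.25493846 118.76979029]
```

View pics/w4.png

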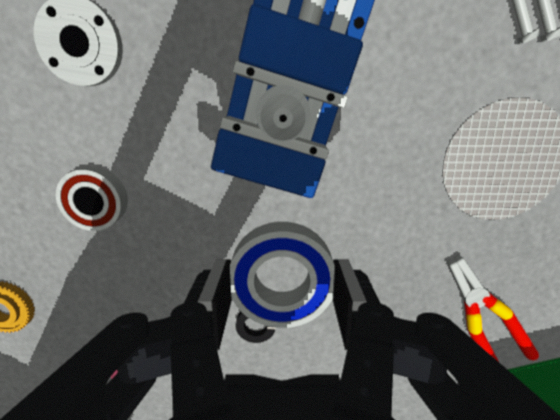

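The bearing is level: the seal outline back-projects to a circle of about 44 mm. The shaft's centre hole is at about (282,118), where it was predicted. I'll measure it more closely.

```bash
python3 - <<'E'
from h import *
s=load('w4')
u,v=282,118
c=s['pixels'][v-35:v+35,u-35:u+35,::-1]
cv2.imwrite('pics/tip.png',cv2.resize(c,(560,560),interpolation=cv2.INTER_NEAREST))
g=cv2.cvtColor(s['pixels'],cv2.COLOR_RGB2GRAY)
print(g[112:126,274:292])
w=g[113:124,277:288].astype(float);m=np.clip(90-w,0,None);ys,xs=np.mgrid[113:124,277:288]
p=((xs*m).sum()/m.sum(),(ys*m).sum()/m.sum());print(p,ray(s,p,145))
E
```

```text
[[109 119 120 121 121 120 119 120 122 119 119 122 120 117 117 117 115 109]
 [113 120 124 120 123 120 118 115 115 114 113 117 120 119 116 117 116 113]
 [118 120 120 122 120 115 104  92  82  75  82 104 117 115 117 117 119 117]
 [120 120 119 119 115 102  74  49  32  28  40  74 102 114 118 122 122 120]
 [118 119 121 120 116  82  43  17   6   5  15  39  79 110 119 120 122 120]
 [119 122 121 120 110  67  24   9   6   9   9  20  56 100 118 121 122 118]
 [119 120 119 122 113  69  22   8   7   3   3  13  51 102 120 121 121 119]
 [119 119 119 119 111  71  30   7   4   5   8  21  62 103 119 121 119 119]
 [114 118 118 120 113  81  44  18   0   5  16  45  86 114 120 122 118 118]
 [114 120 116 118 115 104  76  54  40  39  55  87 107 120 119 120 118 114]
 [108 115 116 117 118 116 107  97  94  91  99 111 118 119 120 118 117 110]
 [102 110 115 118 118 119 120 116 116 117 120 123 122 119 119 118 114 105]
 [ 96 105 113 119 120 120 121 119 122 118 120 119 120 117 116 116 111  99]
 [ 90  98 106 115 119 119 121 121 119 118 119 116 116 117 111 109  99  92]]
(np.float64(282.56935817805385), np.float64(117.89233954451346)) [ 648.43326978 -252.16097072  145.        ]
```

View pics/tip.png

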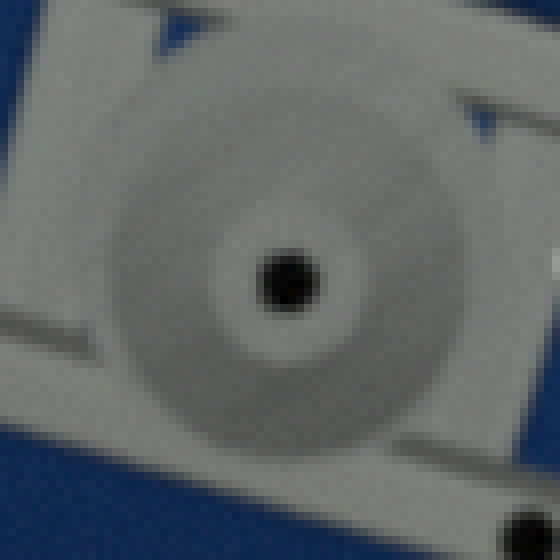

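Call:
drive_tool(moves=[[[20,0,0],0],[[45,0,0],0],[[62,0,0],0],[[72,0,0],0],[[72,0,-5],0],[[72,0,-10],0],[[72,0,-15],0],[[72,0,-15],0]])

```text
time: 5.07
tool_pos: [648.0, -250.7, 182.1]
tcp_rot: [-179.9, 0.2, 0.0]
ft_force: [-0.2, -0.0, -2.1]
finger_gap: 48.8
```

```bash
cat >> h.py <<'E'
def crops(tag,P,half=45):
    out=[]
    for n in ('wrist','side','scene'):
        s=snap(n,f'{tag}_{n}');u,v=map(int,proj(s,P));hh=half if n!='wrist' else 110
        u=min(max(u,hh),560-hh);v=min(max(v,hh),420-hh)
        c=s['pixels'][v-hh:v+hh,u-hh:u+hh,::-1]
        out.append(cv2.resize(c,(400 if n!='x' else 0,400),interpolation=cv2.INTER_NEAREST))
    im=np.hstack(out);cv2.imwrite(f'pics/{tag}.png',cv2.resize(im,(798,266),interpolation=cv2.INTER_AREA));
E
python3 - <<'E'
from h import *
q=r.sense();print(q['tool_pos'],q['time'],q['ft_force'],q['finger_gap'])
crops('p5',(648,-252,145))
E
```

```text
[ 647.9880536  -250.69777991  182.09372233] 5.0667 [-0.18009984 -0.01065663 -2.10986862] 48.82190055716013
```

View pics/p5.png

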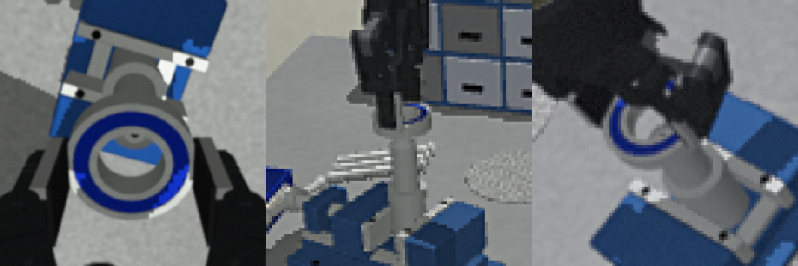

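View pics/p5_wrist.png

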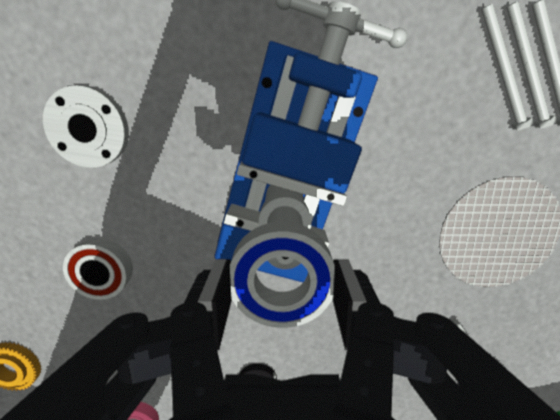

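The tip shows through the bore at about (285,258) in the wrist view. That is slightly off to -y, so I measure it.

```bash
cat >> h.py <<'E'
def dark(s,near,win=6,th=90):
    g=cv2.cvtColor(s['pixels'],cv2.COLOR_RGB2GRAY).astype(float);u,v=map(int,near)
    ys,xs=np.mgrid[v-win:v+win+1,u-win:u+win+1];m=np.clip(th-g[v-win:v+win+1,u-win:u+win+1],0,None)
    return ((xs*m).sum()/m.sum(),(ys*m).sum()/m.sum())
E
python3 - <<'E'
from h import *
q=r.sense();T=q['tool_pos'];print(T)
s=snap('wrist','w6');print(s['xyz'])
e,a,m=blob(s,'blue',(282,285),50)
print(e,ray(s,e[0],T[2]-13))
u,v=285,259
cv2.imwrite('pics/z.png',cv2.resize(s['pixels'][v-30:v+30,u-30:u+30,::-1],(480,480),interpolation=cv2.INTER_NEAREST))
print(cv2.cvtColor(s['pixels'],cv2.COLOR_RGB2GRAY)[250:268,276:296])
E
```

```text
[ 649.12123069 -251.52527424  184.2761922 ]
[ 729.52987019 -251.22598272  304.79136293]
((281.7152404785156, 279.3849792480469), (82.68946075439453, 94.80070495605469), 89.93341064453125) [ 649.50219893 -251.22677728  171.2761922 ]
[[ 72  78  82  81  80  81  82  80  82  83  77  70  63  57  51  47  36  32
   26  27]
 [102 104 107 109 109 109 109 110 109 108 107 105  99  96  91  80  71  66
   55  43]
 [118 117 118 117 117 119 117 118 119 121 119 119 119 118 115 111 106  99
   92  80]
 [118 120 117 119 119 119 120 120 119 123 123 122 124 122 126 124 121 120
  117 110]
 [116 119 120 121 120 123 123 122 124 125 122 125 125 121 124 123 124 123
  122 123]
 [121 120 120 121 117 116 116 119 119 121 120 123 122 124 125 123 123 122
  123 123]
 [119 120 123 117 101  90  90  89  90  96 103 115 123 124 123 122 122 120
  122 121]
 [119 122 121 114  87  56  42  42  47  53  71 107 120 125 121 122 119 121
  119 120]
 [120 119 117 118  99  64  37  24  22  38  65 103 119 121 119 117 116 115
  115 116]
 [115 120 119 116 115  96  74  60  59  80  97 113 119 118 119 113 105 103
  106 110]
 [109 116 119 122 120 118 111 101 103 112 117 122 119 119 115 107  99  97
   98 100]
 [100 112 117 120 122 124 122 120 120 121 122 118 119 115 110 101  94  91
   95  94]
 [ 98 105 113 117 121 120 122 122 121 119 119 117 111 104 101  94  94  93
   92  94]
 [ 93  97 100 108 115 114 117 119 117 114 111 107  99  95  94  92  94  93
   93  92]
 [ 94  93  94  95 100 100 101 103 105 102  99  96  93  88  94  93  94  89
   91  90]
 [ 91  90  92  88  90  89  92  92  93  92  90  88  92  90  91  89  89  90
   90  89]
 [ 93  88  89  90  89  89  88  89  89  87  89  89  90  91  90  90  89  88
   88  84]
 [ 88  88  89  90  89  89  89  89  89  90  89  91  90  88  91  86  86  85
   85  80]]
```

View pics/z.png

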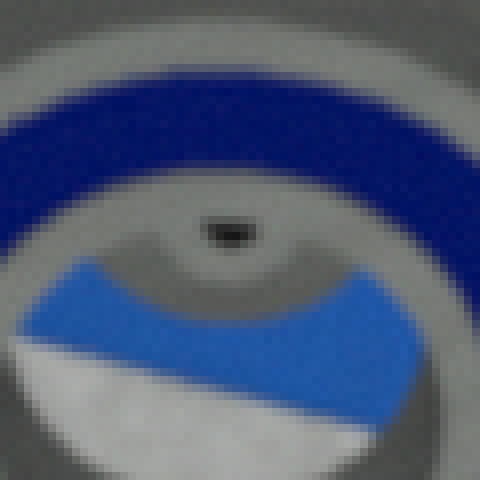

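Call:
drive_tool(moves=[[[-1,-1,0],0],[[-1,-1,-4],0],[[-1,-1,-9],0],[[-1,-1,-14],0],[[-1,-1,-19],0],[[-1,-1,-24],0],[[-1,-1,-28],0],[[-1,-1,-28],0]])

```text
time: 5.93
tool_pos: [648.7, -252.4, 155.0]
tcp_rot: [-180.0, 0.0, 0.0]
ft_force: [2.5, 0.2, -2.5]
finger_gap: 48.6
```

```bash
python3 - <<'E'
from h import *
for i in range(2):
    q=r.sense();print(q['tool_pos'],q['time'],q['ft_force'],q['finger_gap'],q['wrist_torque'])
crops('p7',(648,-252,135))
E
```

```text
[ 648.67819388 -252.37744108  154.95541227] 5.9333 [ 2.52010678  0.2367755  -2.50821285] 48.606908958783826 [-0.07407546 -0.41569973 -0.02983638]
[ 648.67819388 -252.37744108  154.95541227] 5.9333 [ 2.52010678  0.2367755  -2.50821285] 48.606908958783826 [-0.07407546 -0.41569973 -0.02983638]
```

View pics/p7.png

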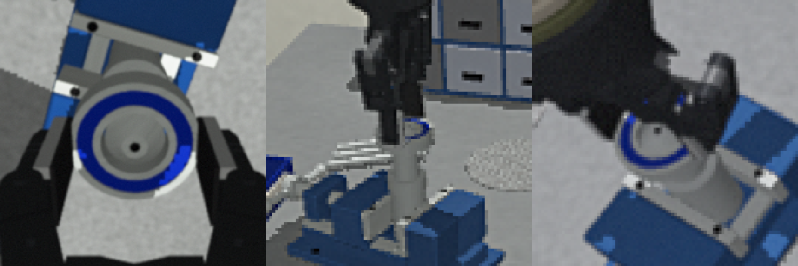

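The tip is inside the bore. A side force of +2.5 N in x says the tool sits a little too far in -x. I correct and descend.

Call:
drive_tool(moves=[[[0.8,0,-3],0],[[0.8,0,-7],0],[[0.8,0,-11],0],[[0.8,0,-15],0],[[0.8,0,-19],0],[[0.8,0,-23],0],[[0.8,0,-26],0],[[0.8,0,-26],0]])

```text
time: 6.75
tool_pos: [649.0, -252.3, 129.1]
tcp_rot: [-180.0, 0.1, 0.0]
ft_force: [-0.4, -0.5, -1.1]
finger_gap: 49.0
```

Call:
drive_tool(moves=[[[0,0,-1],0],[[0,0,-2],0],[[0,0,-3],0],[[0,0,-4],0],[[0,0,-5],0],[[0,0,-6],0],[[0,0,-6],0],[[0,0,-6],0]])

```text
time: 7.42
tool_pos: [649.5, -252.6, 124.2]
tcp_rot: [-180.0, 0.0, 0.0]
ft_force: [0.2, -1.0, -2.7]
finger_gap: 48.9
```

```bash
python3 - <<'E'
from h import *
q=r.sense();print(q['tool_pos'],q['time'],q['ft_force'],q['finger_gap'],q['wrist_torque'])
crops('p8',(648,-252,110))
E
```

```text
[ 649.50433167 -252.55967219  124.22643114] 7.4167 [ 0.17095883 -0.98304978 -2.67526704] 48.91420860482214 [ 0.01833045 -0.01216871  0.01669082]
```

View pics/p8.png

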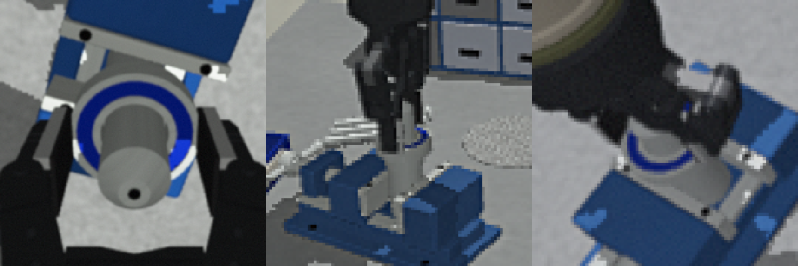

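Still free, with low side force and moment. I go on down to the shoulder in small steps.

Call:
drive_tool(moves=[[[0,0,-0.5],0],[[0,0,-1],0],[[0,0,-1.5],0],[[0,0,-2],0],[[0,0,-2.5],0],[[0,0,-3],0],[[0,0,-3],0],[[0,0,-3],0]])

```text
time: 8.23
tool_pos: [649.6, -252.6, 122.4]
tcp_rot: [180.0, -0.0, 0.0]
ft_force: [-5.6, 2.2, 5.6]
finger_gap: 48.9
```

There is contact at TCP z≈121.5, and subtracting the 27 mm offset gives about 95, the shoulder height. I release with a small opening.

Call:
drive_tool(moves=[[[0,0,0],0],[[0,0,0],0],[[0,0,0],0],[[0,0,0],0],[[0,0,0],0],[[0,0,0],0],[[0,0,0],0],[[0,0,0],0]], fingers=66)

```text
time: 8.9
tool_pos: [649.6, -252.6, 121.3]
tcp_rot: [-180.0, 0.0, 0.0]
ft_force: [0.8, -0.2, 0.5]
finger_gap: 65.7
```

```bash
python3 - <<'E'
from h import *
q=r.sense();print(q['tool_pos'],q['time'],q['ft_force'],q['finger_gap'],q['wrist_torque'])
crops('p9',(648,-252,110))
s=load('p9_wrist')
m=mask(s,'blue');e,a,m=blob(s,'blue',(280,262),60);print(e,a)
E
```

```text
[ 649.56657594 -252.61950732  121.30980736] 8.9 [ 0.75700519 -0.1744679   0.4920606 ] 65.71409827370624 [0.02780157 0.00344191 0.00118536]
((281.7823791503906, 280.37603759765625), (77.34043884277344, 89.20726776123047), 89.48040771484375) 2066.5
```

View pics/p9.png

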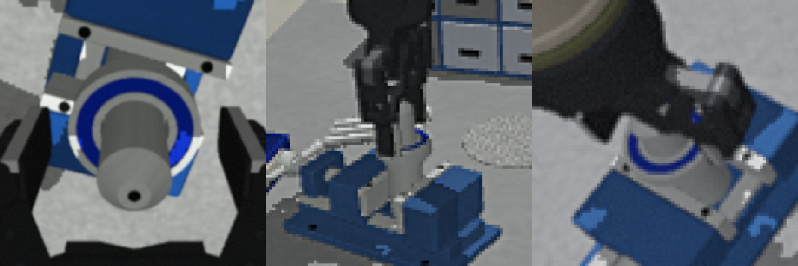

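The bearing is seated and released. It shows a flat ring around the shaft at (282,280) in the wrist view. Next is the spacer: up, then over.

Call:
drive_tool(moves=[[[0,0,15],0],[[0,0,45],0],[[0,0,75],0],[[-20,35,80],0],[[-38,70,80],0],[[-56,106,80],0],[[-74,142,80],0],[[-92,178,80],0]], fingers=60)

```text
time: 9.72
tool_pos: [556.8, -73.3, 202.8]
tcp_rot: [180.0, -0.1, 0.0]
ft_force: [0.7, 0.1, 0.4]
finger_gap: 59.7
```

Call:
drive_tool(moves=[[[-18,36,0],0],[[-36,72,-5],0],[[-54,108,-10],0],[[-72,144,-12],0],[[-90,180,-12],0],[[-108,216,-12],0],[[-126,250,-12],0],[[-142,278,-12],0]])

```text
time: 10.38
tool_pos: [414.5, 205.6, 190.9]
tcp_rot: [-179.9, -0.1, 0.1]
ft_force: [0.3, 0.1, 1.0]
finger_gap: 59.9
```

```bash
python3 - <<'E'
from h import *
q=r.sense();print(q['tool_pos'],q['time'],q['ft_force'],q['finger_gap'])
s=snap('wrist','w10');print(s['xyz'],proj(s,(415,204,11)))
t=snap('scene','c10')
u,v=map(int,proj(t,(649,-252,120)));cv2.imwrite('pics/c10c.png',cv2.resize(t['pixels'][v-40:v+40,u-40:u+40,::-1],(480,480),interpolation=cv2.INTER_NEAREST))
E
```

```text
[414.49654138 205.57390351 190.92013403] 10.3833 [0.28562937 0.05324282 0.9540012 ] 59.90678998826155
[494.64250531 205.83871481 311.63140315] [283.85602094 187.79349292]
```

View pics/w10.png

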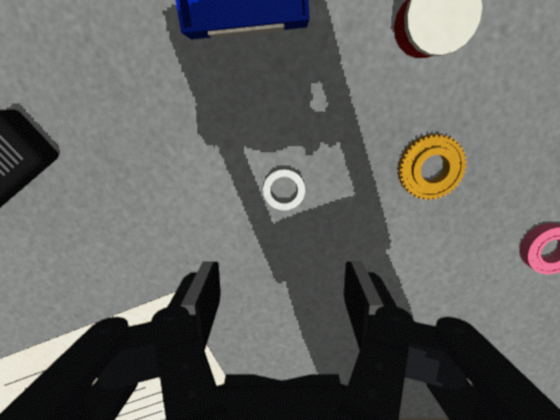

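View pics/c10c.png

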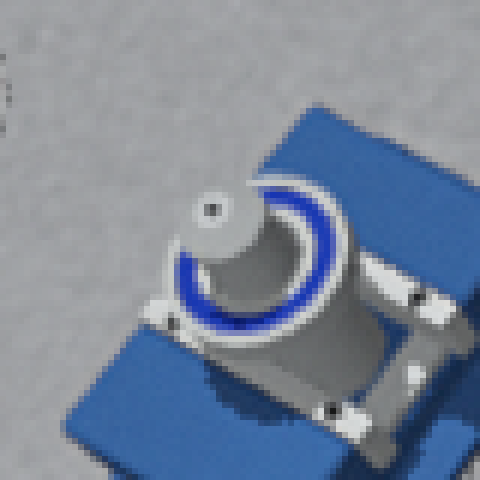

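The bearing sits on the shoulder (scene crop). In the wrist view the spacer is at (284,189) and the gear at (433,166).

```bash
python3 - <<'E'
from h import *
s=load('w10')
# convert relative to nominal camera = T+(80.4,0.3,120.5)
for k,n,z,win in [('bright',(284,189),11,26),('brass',(433,166),10,45)]:
    e,a,m=blob(s,k,n,win);print(k,e,a,ray(s,e[0],z).round(1),ray(s,e[0],z)-s['xyz']+[80.4,.4,0])
E
```

```text
bright ((283.7232971191406, 189.63970947265625), (39.29823684692383, 40.852230072021484), 92.59144592285156) 1259.0 [413.2 204.1  11. ] [  -1.06975876   -1.31683262 -300.63140315]
brass ((431.86175537109375, 166.24476623535156), (62.05164337158203, 69.8350601196289), 54.33950424194336) 3394.0 [435.8  65.   10. ] [  21.53981635 -140.38962813 -301.63140315]
```

Call:
drive_tool(moves=[[[-1,-1.3,-35],0],[[-1,-1.3,-70],0],[[-1,-1.3,-105],0],[[-1,-1.3,-130],0],[[-1,-1.3,-147],0],[[-1,-1.3,-157],0],[[-1,-1.3,-161],0],[[-1,-1.3,-161],0]], fingers=54)

```text
time: 11.15
tool_pos: [414.8, 201.9, 28.5]
tcp_rot: [180.0, 0.0, 0.0]
ft_force: [0.7, 0.5, 0.5]
finger_gap: 54.1
```

Call:
drive_tool(moves=[[[0,0,0],0],[[0,0,0],0],[[0,0,0],0],[[0,0,0],0],[[0,0,0],0],[[0,0,0],0],[[0,0,0],0],[[0,0,0],0]], fingers=28)

```text
time: 11.82
tool_pos: [416.0, 202.5, 30.5]
tcp_rot: [-180.0, -0.2, 0.0]
ft_force: [-1.8, -1.5, 6.0]
finger_gap: 35.1
```

```bash
python3 - <<'E'
from h import *
q=r.sense();print(q['tool_pos'],q['time'],q['ft_force'],q['finger_gap'])
crops('p11',(414,204,11))
E
```

```text
[415.98527314 202.47501955  30.53364936] 11.8167 [-1.76226362 -1.49574481  5.96164467] 35.0822475690524
```

View pics/p11.png

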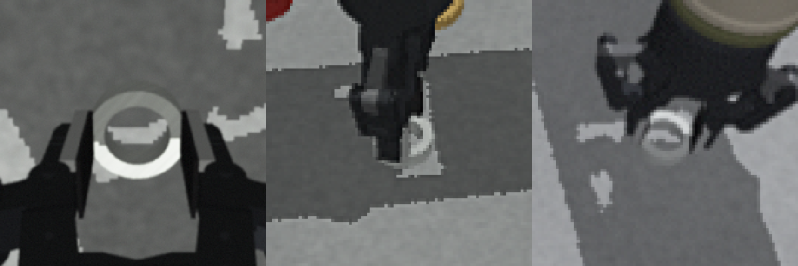

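Call:
drive_tool(moves=[[[0,0,10],0],[[0,0,30],0],[[0,0,60],0],[[0,0,95],0],[[0,0,130],0],[[10,-28,165],0],[[20,-56,171],0],[[32,-90,171],0]])

```text
time: 12.63
tool_pos: [449.4, 112.3, 206.0]
tcp_rot: [-179.9, -0.6, 0.2]
ft_force: [0.6, 0.6, -1.4]
finger_gap: 34.6
```

Call:
drive_tool(moves=[[[13,-37,0],0],[[26,-74,0],0],[[39,-111,0],0],[[52,-147,0],0],[[65,-183,0],0],[[78,-219,0],0],[[91,-255,0],0],[[103,-289,0],0]])

```text
time: 13.3
tool_pos: [550.3, -179.3, 201.4]
tcp_rot: [179.9, -0.1, 0.0]
ft_force: [-0.2, 0.4, -0.1]
finger_gap: 35.1
```

Call:
drive_tool(moves=[[[13,-30,0],0],[[23,-55,0],0],[[28,-70,0],0],[[30,-75.7,0],0],[[30,-75.7,0],0],[[30,-75.7,0],0],[[30,-75.7,0],0],[[30,-75.7,0],0]])

```text
time: 13.97
tool_pos: [579.5, -251.3, 199.8]
tcp_rot: [-180.0, -0.0, 0.1]
ft_force: [-0.2, 0.0, 0.4]
finger_gap: 35.0
```

```bash
python3 - <<'E'
from h import *
q=r.sense();print(q['tool_pos'],q['time'],q['ft_force'],q['finger_gap'])
s=snap('wrist','w12')
E
```

```text
[ 579.5098485  -251.28337698  199.75894919] 13.9667 [-0.17624273  0.03098524  0.3734997 ] 35.03179030169425
```

View pics/w12.png

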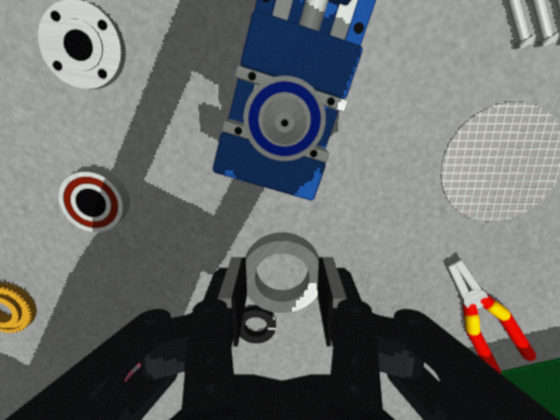

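```bash
python3 - <<'E'
from h import *
s=load('w12')
u,v=282,272
cv2.imwrite('pics/z12.png',cv2.resize(s['pixels'][v-45:v+45,u-50:u+50,::-1],(800,720)[:2] and (660,594),interpolation=cv2.INTER_NEAREST))
g=cv2.cvtColor(s['pixels'],cv2.COLOR_RGB2GRAY)
print('tip',dark(s,(284,122)))
for vv in (250,262,268,275,282,290): print(vv,g[vv,236:330:1].tolist())
E
```

```text
tip (np.float64(284.2268635217861), np.float64(122.50522146200936))
250 [154, 151, 152, 152, 152, 153, 156, 156, 153, 153, 150, 136, 102, 81, 74, 73, 78, 88, 102, 110, 115, 117, 115, 118, 112, 116, 115, 115, 116, 120, 119, 120, 119, 117, 117, 116, 117, 117, 119, 122, 122, 124, 123, 122, 120, 119, 118, 116, 117, 117, 117, 117, 115, 117, 118, 115, 118, 114, 116, 115, 117, 117, 118, 120, 119, 120, 117, 120, 119, 118, 118, 115, 110, 101, 87, 76, 76, 74, 76, 99, 134, 149, 156, 160, 160, 159, 158, 158, 157, 159, 161, 155, 154, 155]
262 [72, 74, 74, 68, 43, 18, 14, 11, 12, 48, 98, 113, 114, 114, 113, 116, 116, 118, 117, 119, 119, 116, 118, 121, 132, 148, 155, 155, 157, 159, 161, 160, 160, 156, 158, 161, 161, 159, 157, 154, 156, 156, 153, 150, 149, 153, 153, 154, 156, 156, 155, 158, 159, 159, 157, 156, 155, 155, 155, 154, 151, 149, 146, 147, 147, 147, 144, 134, 127, 124, 123, 121, 123, 122, 120, 121, 122, 119, 118, 114, 117, 109, 71, 26, 12, 12, 13, 34, 61, 74, 73, 75, 72, 70]
268 [71, 70, 59, 33, 15, 15, 8, 7, 6, 37, 91, 112, 118, 116, 119, 118, 118, 116, 114, 115, 127, 153, 160, 159, 158, 
[... 902 characters left out ...]
, 152, 154, 158, 159, 162, 160, 161, 158, 155, 153, 154, 154, 154, 153, 153, 152, 152, 155, 155, 157, 155, 155, 160, 162, 162, 161, 158, 155, 153, 150, 150, 152, 157, 150, 138, 108, 84, 72, 70, 69, 67, 68, 86, 123, 137, 140, 142, 144, 143, 140, 123, 74, 32, 16, 8, 9, 8, 8, 11, 11, 11, 12, 28, 59]
290 [14, 10, 12, 11, 10, 9, 9, 8, 10, 9, 42, 92, 114, 115, 111, 113, 113, 114, 115, 114, 114, 111, 104, 87, 73, 71, 74, 73, 74, 75, 76, 76, 76, 75, 78, 77, 77, 78, 78, 83, 88, 89, 95, 94, 98, 101, 101, 100, 101, 95, 89, 88, 87, 82, 81, 77, 77, 78, 74, 80, 77, 75, 75, 77, 74, 72, 70, 77, 114, 174, 199, 208, 225, 232, 234, 233, 232, 231, 230, 230, 207, 126, 37, 11, 6, 12, 12, 4, 10, 14, 13, 14, 9, 10]
```

View pics/z12.png

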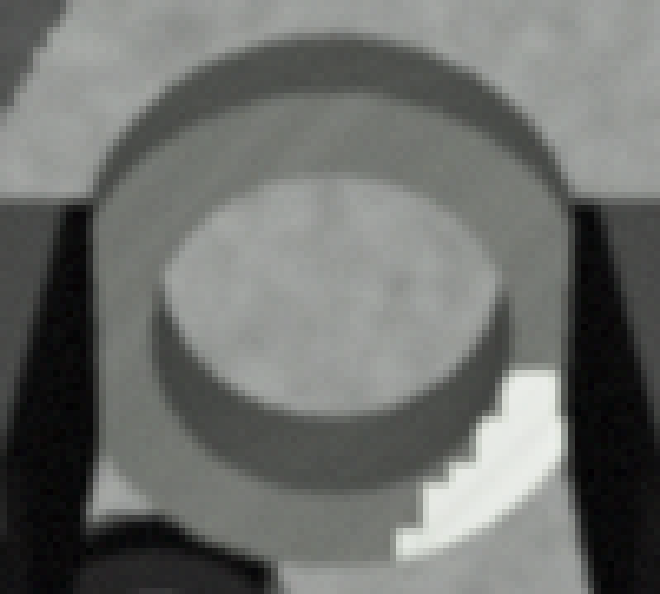

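The spacer is held with its bore centre at (282.4,277.3). The tip hole is at (284.2,122.5), so the shift is about +71.6 mm in x and -0.5 mm in y.

Call:
drive_tool(moves=[[[20,0,0],0],[[45,-0.5,0],0],[[62,-0.5,0],0],[[71.6,-0.5,0],0],[[71.6,-0.5,-5],0],[[71.6,-0.5,-11],0],[[71.6,-0.5,-15],0],[[71.6,-0.5,-15],0]])

```text
time: 14.68
tool_pos: [649.6, -252.5, 182.2]
tcp_rot: [-179.9, 0.2, 0.0]
ft_force: [0.2, -0.4, -1.4]
finger_gap: 34.5
```

```bash
python3 - <<'E'
from h import *
q=r.sense();print(q['tool_pos'],q['time'],q['ft_force'],q['finger_gap'])
s=snap('wrist','w13')
u,v=282,270
cv2.imwrite('pics/z13.png',cv2.resize(s['pixels'][v-45:v+45,u-50:u+50,::-1],(660,594),interpolation=cv2.INTER_NEAREST))
E
```

```text
[ 649.61498107 -252.54913927  182.22050054] 14.6833 [ 0.20483359 -0.44582969 -1.38036507] 34.46973157504243
```

View pics/z13.png

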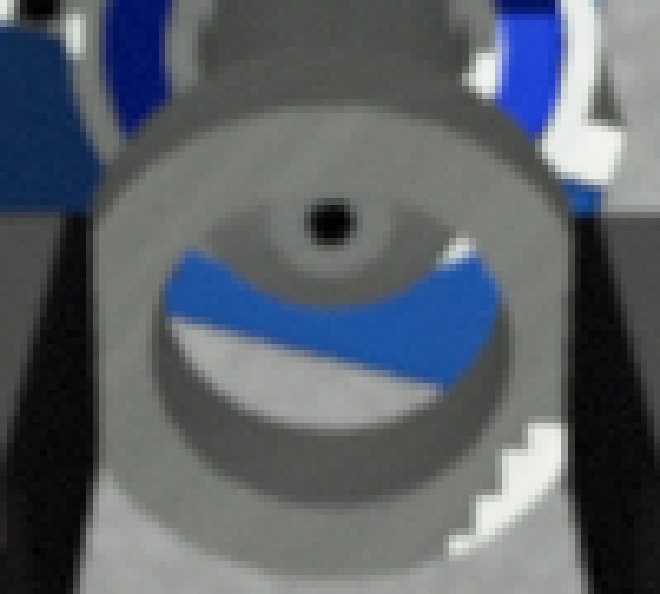

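The tip sits centrally in the bore laterally (282.0 against 282.4), and x agrees within 0.2 mm. Descending.

Call:
drive_tool(moves=[[[0,0,-4],0],[[0,0,-8],0],[[0,0,-12],0],[[0,0,-17],0],[[0,0,-22],0],[[0,0,-27],0],[[0,0,-32],0],[[0,0,-36],0]])

```text
time: 15.4
tool_pos: [651.0, -253.0, 147.4]
tcp_rot: [-180.0, 0.0, 0.0]
ft_force: [-0.8, -0.3, -1.2]
finger_gap: 35.1
```

```bash
python3 - <<'E'
from h import *
q=r.sense();print(q['tool_pos'],q['time'],q['ft_force'],q['finger_gap'],q['wrist_torque'])
crops('p14',(648,-252,118))
E
```

```text
[ 650.95823087 -253.0008092   147.37103369] 15.4 [-0.76621259 -0.28296705 -1.21186019] 35.12425526323983 [ 0.00057517  0.01698846 -0.02404065]
```

View pics/p14.png

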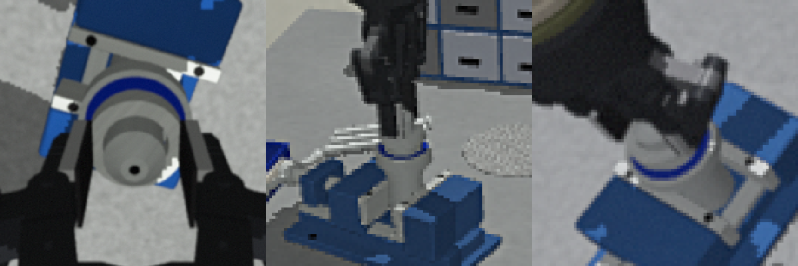

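Going on smoothly, down to contact at about TCP z 138.

Call:
drive_tool(moves=[[[0,0,-2],0],[[0,0,-4],0],[[0,0,-5],0],[[0,0,-6],0],[[0,0,-7],0],[[0,0,-8],0],[[0,0,-8],0],[[0,0,-8],0]])

```text
time: 16.22
tool_pos: [651.1, -253.1, 140.3]
tcp_rot: [-180.0, 0.0, 0.0]
ft_force: [-0.3, 0.1, -1.3]
finger_gap: 34.8
```

Call:
drive_tool(moves=[[[0,0,-0.4],0],[[0,0,-0.8],0],[[0,0,-1.2],0],[[0,0,-1.6],0],[[0,0,-2],0],[[0,0,-2],0],[[0,0,-2],0],[[0,0,-2],0]])

```text
time: 16.88
tool_pos: [651.2, -253.2, 138.7]
tcp_rot: [180.0, -0.0, 0.0]
ft_force: [-1.6, 0.9, 2.8]
finger_gap: 35.1
```

Contact has been made at the expected height. Releasing.

Call:
drive_tool(moves=[[[0,0,0],0],[[0,0,0],0],[[0,0,0],0],[[0,0,0],0],[[0,0,0],0],[[0,0,0],0],[[0,0,0],0],[[0,0,0],0]], fingers=56)

```text
time: 17.55
tool_pos: [651.2, -253.1, 138.3]
tcp_rot: [180.0, -0.0, 0.0]
ft_force: [-0.3, -0.5, 0.6]
finger_gap: 56.1
```

Call:
drive_tool(moves=[[[0,0,12],0],[[0,0,35],0],[[0,0,62],0],[[-15,23,66],0],[[-32,50,66],0],[[-52,80,66],0],[[-72,110,66],0],[[-92,140,66],0]], fingers=78)

```text
time: 18.22
tool_pos: [558.4, -112.1, 205.4]
tcp_rot: [180.0, -0.1, 0.0]
ft_force: [0.6, 0.4, -0.7]
finger_gap: 78.2
```

```bash
python3 - <<'E'
from h import *
q=r.sense();print(q['tool_pos'],q['time'],q['ft_force'],q['finger_gap'])
t=snap('scene','c15')
u,v=map(int,proj(t,(649,-252,120)));a=cv2.resize(t['pixels'][v-40:v+40,u-40:u+40,::-1],(390,390),interpolation=cv2.INTER_NEAREST)
t=snap('side','d15')
u,v=map(int,proj(t,(649,-252,120)));b=cv2.resize(t['pixels'][v-40:v+40,u-40:u+40,::-1],(390,390),interpolation=cv2.INTER_NEAREST)
cv2.imwrite('pics/c15.png',np.hstack([a,b]))
E
```

```text
[ 558.3837451  -112.08536369  205.43138569] 18.2167 [ 0.64551767  0.3699912  -0.67411869] 78.20429406259528
```

View pics/c15.png

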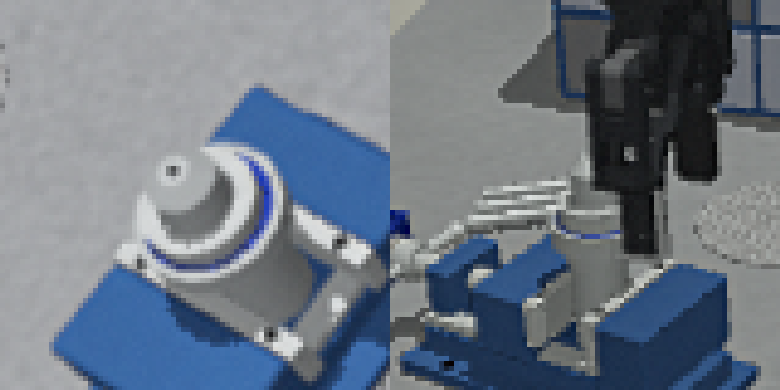

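The scene crop shows the spacer flat on the bearing, round the shaft. Next, the gear.

Call:
drive_tool(moves=[[[-20,29,0],0],[[-42,60,-5],0],[[-64,92,-10],0],[[-86,124,-14],0],[[-105,150,-14],0],[[-116,168,-14],0],[[-122,175.6,-14],0],[[-122,175.6,-14],0]])

```text
time: 18.98
tool_pos: [437.1, 63.6, 191.4]
tcp_rot: [-180.0, -0.1, 0.2]
ft_force: [-0.7, 0.8, 0.2]
finger_gap: 78.4
```

```bash
python3 - <<'E'
from h import *
q=r.sense();print(q['tool_pos'],q['time'],q['ft_force'],q['finger_gap'])
s=snap('wrist','w16');print(s['xyz'])
p=proj(s,(436,63.5,10))
e,a,m=blob(s,'brass',p,45);print(e,a,ray(s,e[0],8).round(1),ray(s,e[0],8)-s['xyz']+[80.4,-.3,0])
cs,hi=cv2.findContours(m,cv2.RETR_CCOMP,cv2.CHAIN_APPROX_NONE)
for c,h in zip(cs,hi[0]):
    if h[3]>=0 and cv2.contourArea(c)>80: ee=cv2.fitEllipse(c);print('hole',ee,ray(s,ee[0],12)-s['xyz']+[80.4,-.3,0])
E
```

```text
[437.06991403  63.56505999 191.41817203] 18.9833 [-0.65211667  0.81806419  0.2288474 ] 78.43886457352357
[517.23640039  64.0939033  312.1164132 ]
((281.9247131347656, 189.36570739746094), (62.43004608154297, 63.14414978027344), 89.82768249511719) 3090.0 [435.1  63.7   8. ] [  -1.77385327   -0.72123778 -304.1164132 ]
hole ((281.83795166015625, 189.76922607421875), (23.34243392944336, 27.018539428710938), 90.55916595458984) [  -1.09259518   -0.63370373 -300.1164132 ]
```

View pics/w16.png

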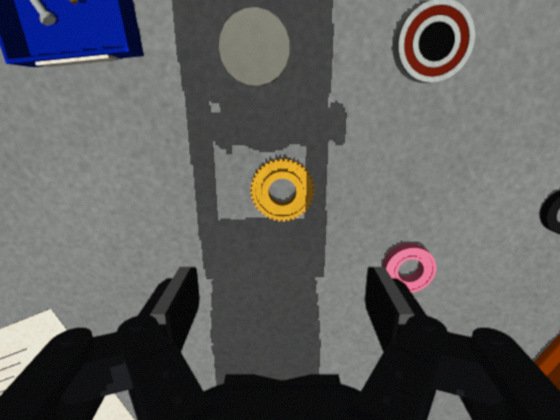

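The gear is at (282,189), right below the tool. Descend and grip.

Call:
drive_tool(moves=[[[-1.3,-0.4,-35],0],[[-1.3,-0.4,-70],0],[[-1.3,-0.4,-105],0],[[-1.3,-0.4,-132],0],[[-1.3,-0.4,-150],0],[[-1.3,-0.4,-160],0],[[-1.3,-0.4,-165],0],[[-1.3,-0.4,-165],0]], fingers=76)

```text
time: 19.7
tool_pos: [436.2, 61.3, 24.9]
tcp_rot: [180.0, 0.1, -0.0]
ft_force: [-1.2, 0.2, 0.0]
finger_gap: 75.7
```

Call:
drive_tool(moves=[[[0,0,0],0],[[0,0,0],0],[[0,0,0],0],[[0,0,0],0],[[0,0,0],0],[[0,0,0],0],[[0,0,0],0],[[0,0,0],0]], fingers=48)

```text
time: 20.37
tool_pos: [439.5, 62.3, 29.3]
tcp_rot: [-180.0, -0.4, 0.0]
ft_force: [-2.6, 0.7, 15.2]
finger_gap: 48.1
```

```bash
python3 - <<'E'
from h import *
q=r.sense();print(q['tool_pos'],q['time'],q['ft_force'],q['finger_gap'])
crops('p17',(436,63,11))
E
```

```text
[439.50314448  62.32677378  29.2598034 ] 20.3667 [-2.6387905   0.71940641 15.23412005] 48.068821172122185
```

View pics/p17.png

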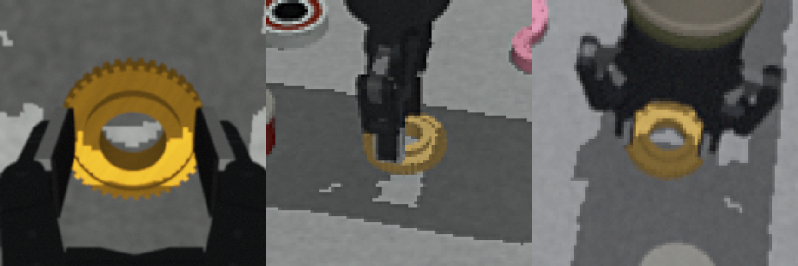

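The gap reached 48 mm with 15 N upward. The tips swung over the rim instead of beside it, because open fingers stand farther back. The gear was not lifted. I open, check it and go about 8 mm lower.

Call:
drive_tool(moves=[[[0,0,2],0],[[0,0,4],0],[[0,0,5],0],[[0,0,5],0],[[0,0,5],0],[[0,0,5],0],[[0,0,5],0],[[0,0,5],0]], fingers=76)

```text
time: 21.18
tool_pos: [435.7, 62.1, 30.1]
tcp_rot: [180.0, 0.0, 0.0]
ft_force: [-0.3, 0.3, 0.8]
finger_gap: 75.9
```

```bash
python3 - <<'E'
from h import *
q=r.sense();T=q['tool_pos'];print(T,q['time'],q['ft_force'],q['finger_gap'])
s=snap('wrist','w18')
e,a,m=blob(s,'brass',(282,270),80);print(e,a)
C=s['xyz'];print(C-T,ray(s,e[0],8)-C+[80.4,-.3,0])
cs,hi=cv2.findContours(m,cv2.RETR_CCOMP,cv2.CHAIN_APPROX_NONE)
for c,h in zip(cs,hi[0]):
    if h[3]>=0 and cv2.contourArea(c)>80: ee=cv2.fitEllipse(c);print('hole',ee)
E
```

```text
[435.66218106  62.08194567  30.11386493] 21.1833 [-0.2650086   0.26375929  0.79900819] 75.89367751593926
((279.7345886230469, 268.29364013671875), (115.28132629394531, 124.9462661743164), 91.35738372802734) 11279.0
[ 80.40242263   0.38309609 120.50505146] [   1.15277876    0.62594575 -142.61891639]
hole ((279.7590026855469, 270.488037109375), (34.01625442504883, 49.51974105834961), 90.03717041015625)
```

View pics/w18.png

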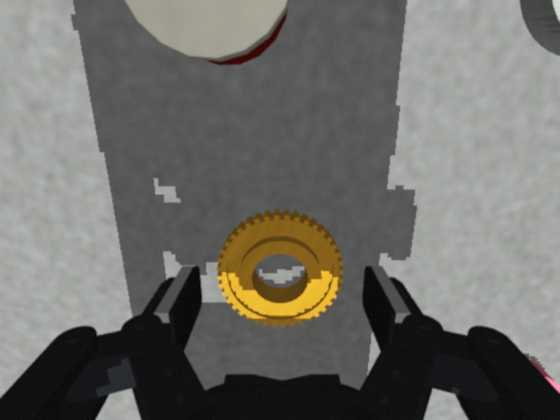

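The gear lies undisturbed at (280,268), about 1 mm off in x and y. Correct that and go to z≈17.5.

Call:
drive_tool(moves=[[[1,0.8,0],0],[[1,0.8,-2],0],[[1,0.8,-4],0],[[1,0.8,-6],0],[[1,0.8,-8],0],[[1,0.8,-10],0],[[1,0.8,-12.5],0],[[1,0.8,-12.5],0]])

```text
time: 21.9
tool_pos: [436.4, 62.9, 17.2]
tcp_rot: [180.0, 0.1, 0.0]
ft_force: [-1.3, -0.6, 0.2]
finger_gap: 76.0
```

Call:
drive_tool(moves=[[[0,0,0],0],[[0,0,0],0],[[0,0,0],0],[[0,0,0],0],[[0,0,0],0],[[0,0,0],0],[[0,0,0],0],[[0,0,0],0]], fingers=48)

```text
time: 22.57
tool_pos: [436.9, 63.0, 18.5]
tcp_rot: [-180.0, 0.0, 0.0]
ft_force: [-4.6, 0.3, 8.3]
finger_gap: 59.7
```

```bash
python3 - <<'E'
from h import *
q=r.sense();print(q['tool_pos'],q['time'],q['ft_force'],q['finger_gap'])
crops('p19',(436,63,11))
E
```

```text
[436.87543984  63.03053424  18.46844257] 22.5667 [-4.64394422  0.25999165  8.27811204] 59.6952766112748
```

View pics/p19.png

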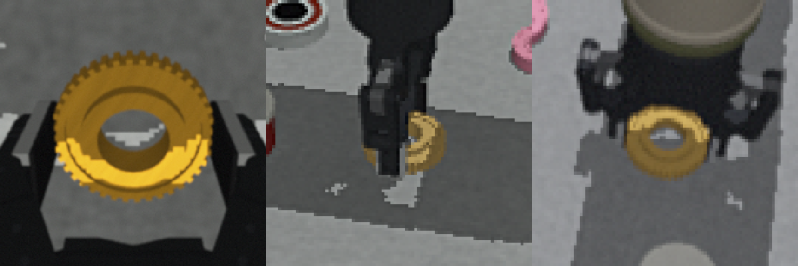

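The gear is held with a 59.7 mm gap across the teeth. Lift and travel.

Call:
drive_tool(moves=[[[0,0,10],0],[[0,0,30],0],[[0,0,62],0],[[0,0,98],0],[[0,0,132],0],[[10,-22,160],0],[[20,-44,168],0],[[32,-70,168],0]])

```text
time: 23.38
tool_pos: [471.2, -7.5, 190.6]
tcp_rot: [180.0, -0.4, 0.1]
ft_force: [0.2, 0.4, -2.0]
finger_gap: 59.5
```

Call:
drive_tool(moves=[[[15,-33,0],0],[[30,-66,0],0],[[45,-99,0],0],[[60,-132,0],0],[[75,-165,0],0],[[90,-198,0],0],[[102,-225,0],0],[[110,-240,0],0]])

```text
time: 24.05
tool_pos: [579.2, -250.5, 186.0]
tcp_rot: [179.9, -0.0, -0.1]
ft_force: [0.5, 0.7, -3.1]
finger_gap: 59.5
```

Call:
drive_tool(moves=[[[2.3,-6,0],0],[[2.3,-6,0],0],[[2.3,-6,0],0],[[2.3,-6,0],0],[[2.3,-6,0],0],[[2.3,-6,0],0],[[2.3,-6,0],0],[[2.3,-6,0],0]])

```text
time: 24.72
tool_pos: [581.2, -252.6, 186.1]
tcp_rot: [180.0, -0.0, 0.1]
ft_force: [-0.2, -0.1, -1.7]
finger_gap: 59.2
```

```bash
python3 - <<'E'
from h import *
q=r.sense();print(q['tool_pos'],q['time'],q['ft_force'],q['finger_gap'])
s=snap('wrist','w20');print(s['xyz']-q['tool_pos'])
cv2.imwrite('pics/z20.png',cv2.resize(s['pixels'][210:330,212:352,::-1],(700,600),interpolation=cv2.INTER_NEAREST))
e,a,m=blob(s,'brass',(282,270),80);print(e,a)
cs,hi=cv2.findContours(m,cv2.RETR_CCOMP,cv2.CHAIN_APPROX_NONE)
for c,h in zip(cs,hi[0]):
    if h[3]>=0 and cv2.contourArea(c)>80: ee=cv2.fitEllipse(c);print('hole',ee)
E
```

```text
[ 581.20023023 -252.57510255  186.07078683] 24.7167 [-0.17650494 -0.05847754 -1.70800833] 59.15224788141502
[ 80.30028015   0.43413581 120.5483853 ]
((281.6593017578125, 282.4068908691406), (121.66644287109375, 133.58168029785156), 90.67137145996094) 12716.5
hole ((281.7132263183594, 284.71002197265625), (35.52583312988281, 53.42606735229492), 89.51616668701172)
```

View pics/w20.png

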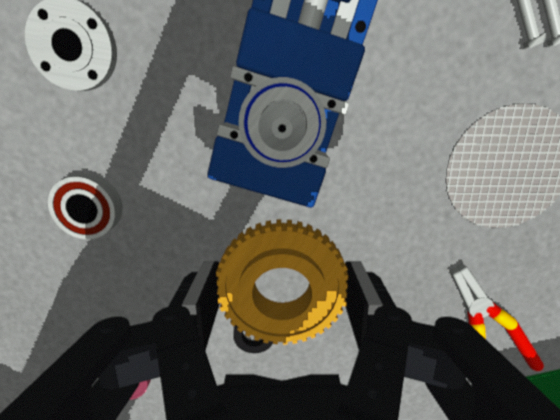

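View pics/z20.png

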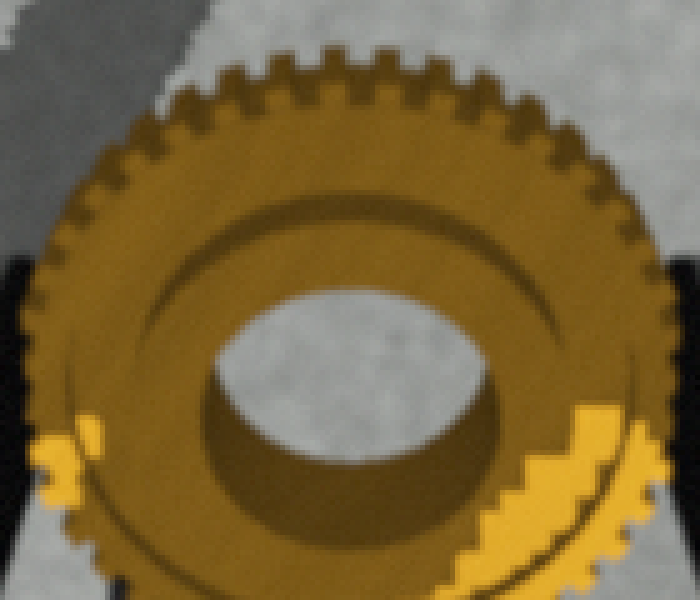

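Call:
drive_tool(moves=[[[20,0,0],0],[[45,0,0],0],[[62,0,0],0],[[69.4,0,0],0],[[69.4,0,-5],0],[[69.4,0,-10],0],[[69.4,0,-14],0],[[69.4,0,-14],0]])

```text
time: 25.43
tool_pos: [648.9, -252.9, 169.8]
tcp_rot: [-179.9, 0.2, 0.0]
ft_force: [-0.7, 0.0, -2.5]
finger_gap: 59.9
```

```bash
python3 - <<'E'
from h import *
print('tip w20',dark(load('w20'),(282,128)))
q=r.sense();print(q['tool_pos'],q['time'],q['ft_force'],q['finger_gap'])
s=snap('wrist','w21')
cv2.imwrite('pics/z21.png',cv2.resize(s['pixels'][210:330,212:352,::-1],(700,600),interpolation=cv2.INTER_NEAREST))
E
```

```text
tip w20 (np.float64(281.6402007083825), np.float64(127.90407319952774))
[ 648.90812722 -252.85317903  169.80585078] 25.4333 [-0.67832425  0.04199738 -2.49842708] 59.871714422943384
```

View pics/z21.png

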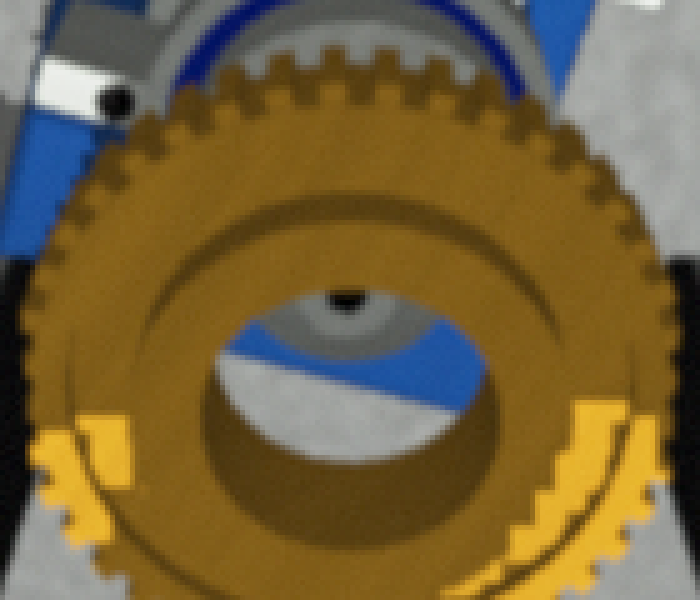

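The tip is visible through the bore, roughly central. Descend onto the taper and read the side force.

Call:
drive_tool(moves=[[[0.3,0.3,-3],0],[[0.3,0.3,-6],0],[[0.3,0.3,-9],0],[[0.3,0.3,-12],0],[[0.3,0.3,-15],0],[[0.3,0.3,-17],0],[[0.3,0.3,-17],0],[[0.3,0.3,-17],0]])

```text
time: 26.15
tool_pos: [650.8, -252.7, 154.6]
tcp_rot: [-180.0, 0.0, 0.0]
ft_force: [0.2, 0.4, -1.2]
finger_gap: 59.2
```

```bash
python3 - <<'E'
from h import *
q=r.sense();print(q['tool_pos'],q['time'],q['ft_force'],q['finger_gap'],q['wrist_torque'])
s=snap('wrist','w22')
cv2.imwrite('pics/z22.png',cv2.resize(s['pixels'][210:330,212:352,::-1],(700,600),interpolation=cv2.INTER_NEAREST))
E
```

```text
[ 650.80268881 -252.72016698  154.62692587] 26.15 [ 0.1976754   0.3715316  -1.17622549] 59.19435900695111 [ 0.0290073   0.02044941 -0.00679751]
```

View pics/z22.png

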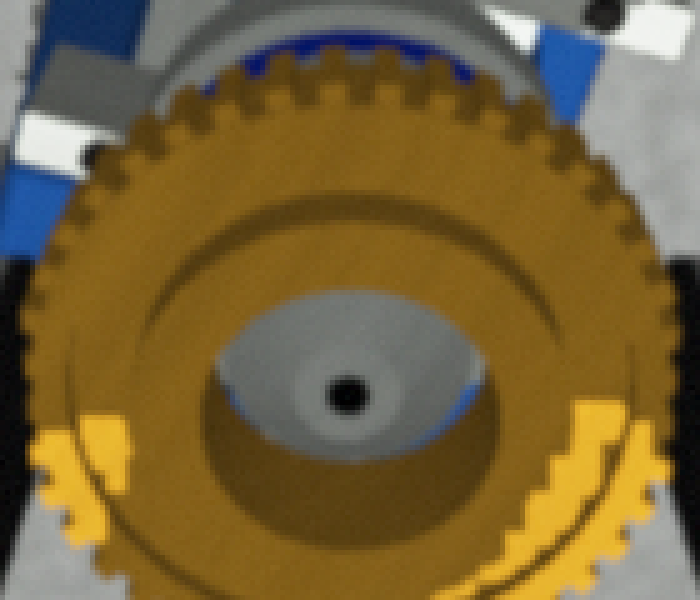

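No side force, and the gear's underside is already below the taper. It fits, so I continue.

Call:
drive_tool(moves=[[[0,0,-2],0],[[0,0,-4],0],[[0,0,-6],0],[[0,0,-8],0],[[0,0,-10],0],[[0,0,-12],0],[[0,0,-14],0],[[0,0,-14],0]])

```text
time: 26.87
tool_pos: [650.6, -252.6, 140.1]
tcp_rot: [-180.0, 0.0, 0.0]
ft_force: [-1.1, 0.2, -2.0]
finger_gap: 59.5
```

Call:
drive_tool(moves=[[[0,0,-0.5],0],[[0,0,-1],0],[[0,0,-1.5],0],[[0,0,-2],0],[[0,0,-2.5],0],[[0,0,-2.5],0],[[0,0,-2.5],0],[[0,0,-2.5],0]])

```text
time: 27.53
tool_pos: [650.9, -252.8, 138.4]
tcp_rot: [180.0, -0.0, 0.0]
ft_force: [-0.1, -0.2, -2.3]
finger_gap: 59.4
```

Call:
drive_tool(moves=[[[0,0,-0.5],0],[[0,0,-1],0],[[0,0,-1.4],0],[[0,0,-1.8],0],[[0,0,-1.8],0],[[0,0,-1.8],0],[[0,0,-1.8],0],[[0,0,-1.8],0]])

```text
time: 28.2
tool_pos: [651.0, -252.8, 137.6]
tcp_rot: [180.0, -0.0, 0.0]
ft_force: [-2.5, 2.0, 5.5]
finger_gap: 59.4
```

Contact at TCP z≈136.5–137.5, where 137 was expected. Release, then look.

Call:
drive_tool(moves=[[[0,0,0],0],[[0,0,0],0],[[0,0,0],0],[[0,0,0],0],[[0,0,0],0],[[0,0,0],0],[[0,0,0],0],[[0,0,0],0]], fingers=78)

```text
time: 28.87
tool_pos: [650.9, -252.8, 136.5]
tcp_rot: [-180.0, 0.0, 0.0]
ft_force: [-0.5, 0.1, -0.2]
finger_gap: 78.1
```

Call:
drive_tool(moves=[[[0,0,12],0],[[0,0,35],0],[[0,0,60],0],[[-20,0,65],0],[[-45,3,65],0],[[-75,6,65],5],[[-105,10,60],10],[[-135,14,55],15]])

```text
time: 29.53
tool_pos: [515.1, -238.8, 192.9]
tcp_rot: [179.9, -0.1, 15.3]
ft_force: [0.3, -0.4, 0.5]
finger_gap: 77.9
```

```bash
python3 - <<'E'
from h import *
q=r.sense();print(q['tool_pos'],q['tcp_rot'],q['time'],q['ft_force'],q['finger_gap'])
o=[]
for n in('scene','side'):
    t=snap(n,n+'23')
    u,v=map(int,proj(t,(649,-252,120)));o.append(cv2.resize(t['pixels'][v-40:v+40,u-40:u+40,::-1],(390,390),interpolation=cv2.INTER_NEAREST))
cv2.imwrite('pics/c23.png',np.hstack(o))
E
```

```text
[ 515.12365228 -238.84511518  192.92304265] [ 1.79908493e+02 -8.62984149e-02  1.52863667e+01] 29.5333 [ 0.25622078 -0.35864894  0.51342522] 77.88709630413997
```

View pics/c23.png

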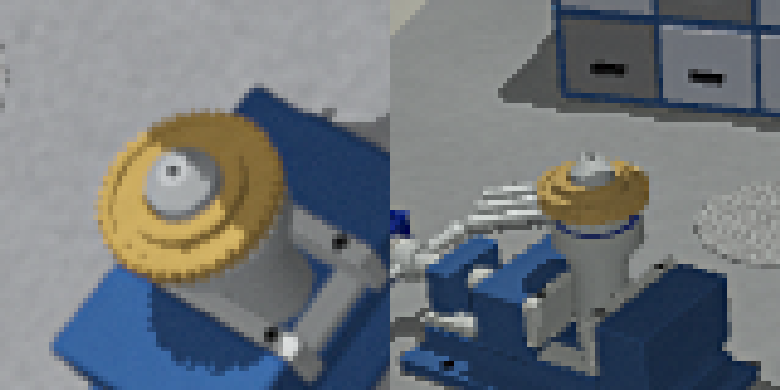

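The gear sits flat with its hub upward. Next is the collar, gripped at 45° yaw to stay off the slit (which faces -y).

Call:
drive_tool(moves=[[[-20,4,0],6],[[-45,9,0],12],[[-70,14,0],18],[[-90,18,0],24],[[-100,20.6,-1],30],[[-100,20.6,-1],30],[[-100,20.6,-1],30],[[-100,20.6,-1],30]], fingers=62)

```text
time: 30.3
tool_pos: [417.0, -218.6, 191.6]
tcp_rot: [179.9, -0.0, 44.8]
ft_force: [0.1, -0.7, -0.0]
finger_gap: 61.8
```

```bash
python3 - <<'E'
from h import *
s0=load('scene0');print('orange corner',ray(s0,(238,125),10),ray(s0,(190,165),10))
q=r.sense();T=q['tool_pos'];print(T,q['tcp_rot'],q['time'],q['finger_gap'])
s=snap('wrist','w24');off=R.from_euler('z',q['tcp_rot'][2],degrees=True).apply([80.35,.4,120.5]);print(s['xyz']-T,off)
p=proj(s,(414.8,-218.2,10));print(p)
e,a,m=blob(s,'black',p,32);print(e,a,ray(s,e[0],9)-s['xyz']+off)
E
```

```text
orange corner [ 133.42136046 -190.63330574   10.        ] [ 289.54307593 -271.79040964   10.        ]
[ 416.96534205 -218.63567949  191.60619155] [ 1.79889775e+02 -3.23115063e-02  4.48326406e+01] 30.3 61.784507236523766
[ 56.52486726  57.63690621 120.59318932] [ 56.69972997  56.93349735 120.5       ]
[280.54615289 189.35320951]
((280.7452087402344, 190.53330993652344), (44.81368637084961, 47.49808883666992), 42.76075744628906) 1660.5 [  -2.88804474   -1.42544463 -182.69938088]
```

View pics/w24.png

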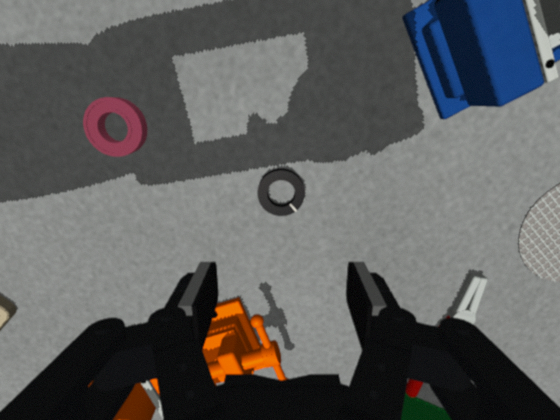

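The collar is at (281,191) with its slit at lower right (295,208), 45° off the jaw line (the jaws are left and right). Descend and grip.

Call:
drive_tool(moves=[[[-2.6,-1.4,-35],0],[[-2.6,-1.4,-70],0],[[-2.6,-1.4,-105],0],[[-2.6,-1.4,-132],0],[[-2.6,-1.4,-150],0],[[-2.6,-1.4,-162],0],[[-2.6,-1.4,-169],0],[[-2.6,-1.4,-169],0]], fingers=58)

```text
time: 31.02
tool_pos: [412.7, -219.0, 19.9]
tcp_rot: [-179.8, 0.0, 45.0]
ft_force: [0.3, 0.3, -0.9]
finger_gap: 58.0
```

Call:
drive_tool(moves=[[[0,0,0],0],[[0,0,0],0],[[0,0,0],0],[[0,0,0],0],[[0,0,0],0],[[0,0,0],0],[[0,0,0],0],[[0,0,0],0]], fingers=34)

```text
time: 31.68
tool_pos: [414.1, -220.1, 22.5]
tcp_rot: [179.9, -0.0, 45.0]
ft_force: [0.3, 1.0, 6.2]
finger_gap: 43.0
```

```bash
python3 - <<'E'
from h import *
q=r.sense();print(q['tool_pos'],q['time'],q['ft_force'],q['finger_gap'])
crops('p25',(414,-219,11))
E
```

```text
[ 414.05544582 -220.10253181   22.46899319] 31.6833 [0.27139081 1.01498245 6.15405504] 43.012307204045975
```

View pics/p25.png

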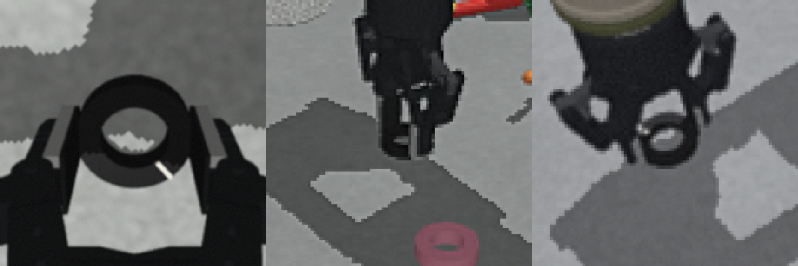

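Held, gap 43 mm. Lift, turn back 45° and travel to 70 mm short of the shaft.

Call:
drive_tool(moves=[[[0,0,10],0],[[0,0,30],0],[[0,0,62],0],[[0,0,98],-6],[[0,0,132],-12],[[15,-3,160],-18],[[35,-7,169],-24],[[60,-12,169],-30]])

```text
time: 32.5
tool_pos: [475.1, -232.8, 195.6]
tcp_rot: [179.7, -0.3, 14.7]
ft_force: [0.2, -0.5, -0.8]
finger_gap: 43.3
```

Call:
drive_tool(moves=[[[28,-5,0],-5],[[56,-11,0],-10],[[82,-16,0],-15],[[100,-20,0],-15],[[107.6,-21.2,0],-15],[[107.6,-21.2,0],-15],[[107.6,-21.2,0],-15],[[107.6,-21.2,0],-15]])

```text
time: 33.17
tool_pos: [579.8, -252.6, 190.5]
tcp_rot: [-180.0, 0.1, 0.0]
ft_force: [-1.1, 0.7, -1.1]
finger_gap: 43.3
```

```bash
python3 - <<'E'
from h import *
q=r.sense();print(q['tool_pos'],q['tcp_rot'],q['time'],q['ft_force'],q['finger_gap'])
s=snap('wrist','w26');print(s['xyz']-q['tool_pos'])
print('tip',dark(s,(282,128)))
cv2.imwrite('pics/z26.png',cv2.resize(s['pixels'][90:330,202:362,::-1],(400,600),interpolation=cv2.INTER_NEAREST))
cv2.imwrite('pics/z26b.png',cv2.resize(s['pixels'][225:325,222:342,::-1],(720,600),interpolation=cv2.INTER_NEAREST))
E
```

```text
[ 579.80952512 -252.57770654  190.46700172] [-1.79980402e+02  5.70465682e-02  4.33346668e-02] 33.1667 [-1.06233568  0.68965244 -1.07290856] 43.33880456087883
[ 80.45536401   0.35107879 120.42953047]
tip (np.float64(281.6312326869806), np.float64(124.45775623268698))
```

View pics/z26.png

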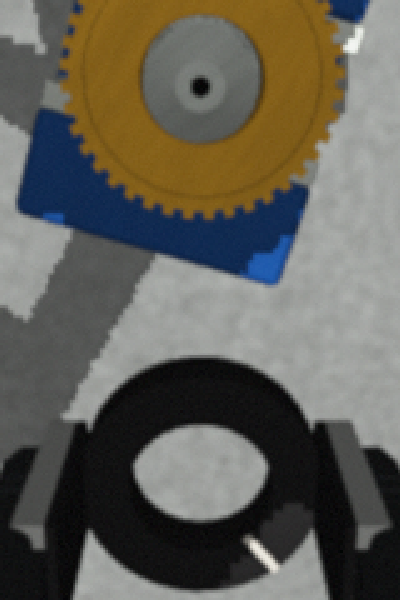

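View pics/z26b.png

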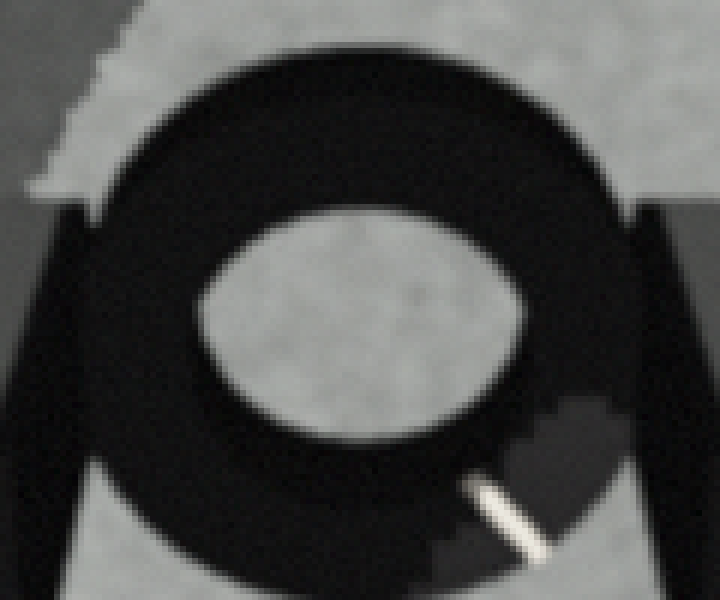

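The collar's bore is 82.9 mm behind the camera, by both far and near rim. The tip is 11.9 mm behind, so the shift is about +71.2 mm in x and +0.3 in y.

Call:
drive_tool(moves=[[[20,0.3,0],0],[[45,0.3,0],0],[[62,0.3,0],0],[[71.2,0.3,0],0],[[71.2,0.3,-5],0],[[71.2,0.3,-10],0],[[71.2,0.3,-14],0],[[71.2,0.3,-14],0]])

```text
time: 33.88
tool_pos: [650.3, -252.3, 174.7]
tcp_rot: [-179.9, 0.2, 0.0]
ft_force: [0.8, -0.5, -1.1]
finger_gap: 43.3
```

```bash
python3 - <<'E'
from h import *
q=r.sense();print(q['tool_pos'],q['time'],q['ft_force'],q['finger_gap'])
s=snap('wrist','w27')
cv2.imwrite('pics/z27.png',cv2.resize(s['pixels'][225:325,222:342,::-1],(720,600),interpolation=cv2.INTER_NEAREST))
E
```

```text
[ 650.33605475 -252.25667263  174.68529542] 33.8833 [ 0.83309517 -0.54753162 -1.08056865] 43.272024922480554
```

View pics/z27.png

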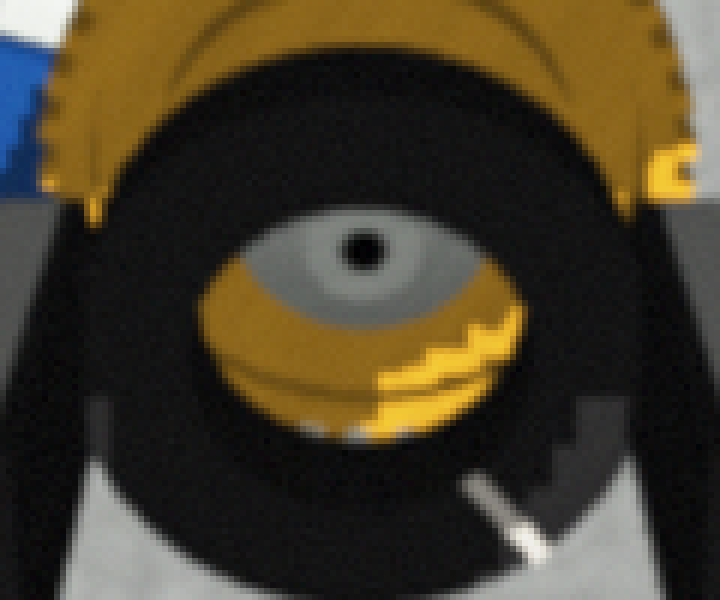

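The tip is central in the bore (282.5 against 282.4; x within 0.4 mm). Lowering.

Call:
drive_tool(moves=[[[-0.2,0,-2],0],[[-0.2,0,-5],0],[[-0.2,0,-8],0],[[-0.2,0,-11],0],[[-0.2,0,-14],0],[[-0.2,0,-16],0],[[-0.2,0,-18],0],[[-0.2,0,-18],0]])

```text
time: 34.6
tool_pos: [651.6, -252.3, 157.8]
tcp_rot: [-180.0, 0.0, 0.0]
ft_force: [0.3, 0.3, -0.2]
finger_gap: 43.6
```

Call:
drive_tool(moves=[[[0,0,-0.5],0],[[0,0,-1],0],[[0,0,-1.5],0],[[0,0,-2],0],[[0,0,-2.4],0],[[0,0,-2.4],0],[[0,0,-2.4],0],[[0,0,-2.4],0]])

```text
time: 35.27
tool_pos: [651.9, -252.5, 156.2]
tcp_rot: [180.0, -0.0, 0.0]
ft_force: [-0.7, -0.2, -1.2]
finger_gap: 43.3
```

Call:
drive_tool(moves=[[[0,0,-0.4],0],[[0,0,-0.8],0],[[0,0,-1.2],0],[[0,0,-1.6],0],[[0,0,-1.6],0],[[0,0,-1.6],0],[[0,0,-1.6],0],[[0,0,-1.6],0]])

```text
time: 35.93
tool_pos: [652.0, -252.5, 155.5]
tcp_rot: [180.0, -0.0, 0.0]
ft_force: [-3.3, 1.2, 5.0]
finger_gap: 43.1
```

Contact at TCP z≈154–155.5, where 155 was expected. Release and clear away.

Call:
drive_tool(moves=[[[0,0,0],0],[[0,0,0],0],[[0,0,0],0],[[0,0,0],0],[[0,0,0],0],[[0,0,0],0],[[0,0,0],0],[[0,0,0],0]], fingers=64)

```text
time: 36.6
tool_pos: [651.9, -252.5, 154.5]
tcp_rot: [-180.0, -0.0, 0.0]
ft_force: [-0.6, -0.4, 0.4]
finger_gap: 63.9
```

Call:
drive_tool(moves=[[[0,0,10],0],[[0,0,30],0],[[0,0,55],0],[[-15,0,62],0],[[-40,0,65],0],[[-65,0,65],0],[[-80,0,65],0],[[-80,0,65],0]])

```text
time: 37.27
tool_pos: [569.9, -252.8, 220.8]
tcp_rot: [180.0, 0.0, -0.0]
ft_force: [-0.6, 0.4, 0.5]
finger_gap: 63.8
```

```bash
python3 - <<'E'
from h import *
q=r.sense();print(q['tool_pos'],q['time'],q['ft_force'],q['finger_gap'])
o=[]
for n in('scene','side','wrist'):
    t=snap(n,n+'28');P=(649,-252,125)
    print(n,'expected tip',proj(t,(649,-252.3,145)),'collar top',proj(t,(649,-252.3,143)))
    hh=36 if n!='wrist' else 60
    u,v=map(int,proj(t,P));o.append(cv2.resize(t['pixels'][v-hh:v+hh,u-hh:u+hh,::-1],(264,264),interpolation=cv2.INTER_NEAREST))
cv2.imwrite('pics/c28.png',np.hstack(o))
t=load('side28');u,v=map(int,proj(t,(649,-252,118)));cv2.imwrite('pics/d28.png',cv2.resize(t['pixels'][v-25:v+25,u-25:u+25,::-1],(600,600),interpolation=cv2.INTER_NEAREST))
E
```

```text
[ 569.90651235 -252.82807788  220.80069962] 37.2667 [-0.57260159  0.39105552  0.47518989] 63.8490876646818
scene expected tip [117.66372547 278.71698826] collar top [118.0726715  279.19686263]
side expected tip [219.24913685 123.6569717 ] collar top [219.30866389 124.34772162]
wrist expected tip [281.3782842  105.80316375] collar top [281.37875267 105.74454532]
```

View pics/c28.png

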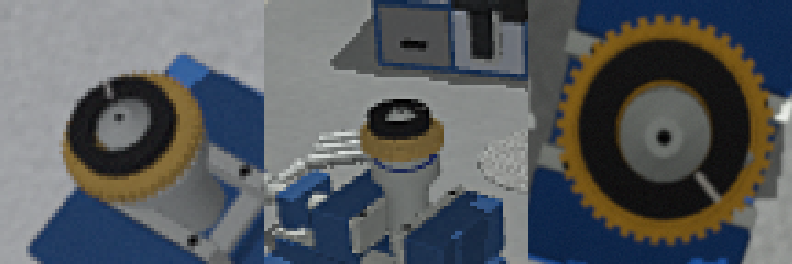

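View pics/d28.png

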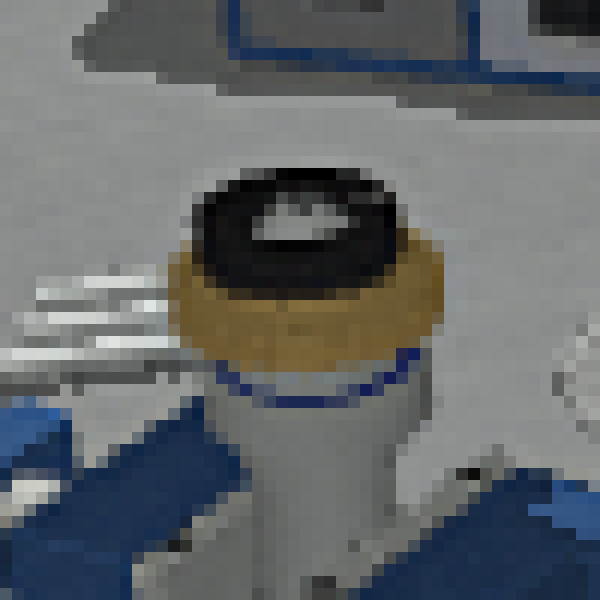

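View pics/scene28.png

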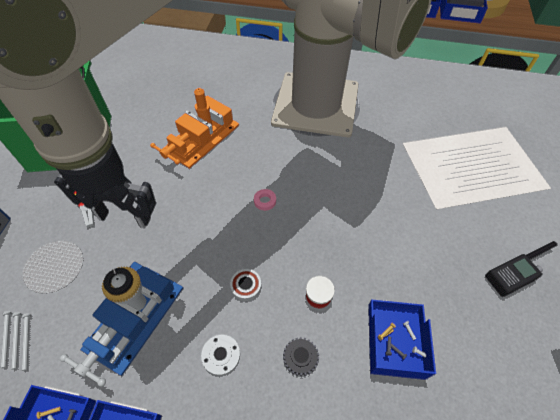

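All four are stacked and the distractors are in place: old bearing (246,284), tin (320,291), flange (221,354) and steel gear (301,356), all the same as at the start. One numeric check of the collar before handing in.

```bash
python3 - <<'E'
from h import *
s=load('wrist28')
p=proj(s,(649,-252.3,143))
g=s['pixels'].max(axis=2);m=((g<75)*255).astype(np.uint8)
w=np.zeros_like(m);u,v=map(int,p);w[v-50:v+50,u-50:u+50]=1;m=m*w
m=cv2.morphologyEx(m,cv2.MORPH_CLOSE,np.ones((5,5),np.uint8))
cs,_=cv2.findContours(m,cv2.RETR_EXTERNAL,cv2.CHAIN_APPROX_NONE);c=max(cs,key=cv2.contourArea)
e=cv2.fitEllipse(c);t=dark(s,(281,108))
print(e,t)
for z in (138,143):
    wd=np.array([ray(s,q,z)[:2] for q in c[:,0]],np.float32);print(z,cv2.fitEllipse(wd))
print('tip',ray(s,t,145))
a,b=load('scene0'),load('scene28')
for n,(u,v) in {'oldb':(246,284),'tin':(320,291),'flange':(221,354),'steel':(301,356)}.items():
    A=cv2.cvtColor(a['pixels'],cv2.COLOR_RGB2GRAY)[v-20:v+20,u-20:u+20];B=cv2.cvtColor(b['pixels'],cv2.COLOR_RGB2GRAY)[v-20:v+20,u-20:u+20]
    print(n,cv2.phaseCorrelate(A.astype(np.float32),B.astype(np.float32)))
E
```

```text
((281.3171691894531, 103.10745239257812), (77.86346435546875, 81.65435028076172), 179.4427032470703) (np.float64(281.1895878524946), np.float64(106.92494577006508))
138 ((649.5426635742188, -252.26597595214844), (46.41818618774414, 46.490562438964844), 174.8097686767578)
143 ((649.6080932617188, -252.2675323486328), (45.2770881652832, 45.347686767578125), 174.81448364257812)
tip [ 648.38136562 -252.19048972  145.        ]
oldb ((0.06532378894480573, -0.07412936552850624), 0.6777437952160835)
tin ((0.02573558307536672, 0.022649055484041725), 0.9983255697786808)
flange ((-0.000797682583080217, -0.004369429926292412), 0.9984180927276611)
steel ((-0.009357303721916566, -0.011229406202364345), 0.9987419813871383)
```

```bash
python3 - <<'E'
from h import *
print(r.sense()['qd'].round(2));print(r.hand_in())
E
```

```text
[ 0.35  1.23 -0.66  0.04 -0.14  0.05]
the job is handed in; nothing more can be done
None
```

The shaft is built up: blue-sealed bearing, bright spacer, brass gear with its hub up, then the black collar. I lowered each one until it touched its seat, then released it. I handed the job in just after 37 s; no verdict was reported.

**What went wrong:** my first grip on the gear failed because the open fingers were too high and closed over its rim, with 15 N of push. I opened, checked the gear had barely moved (about 1 mm), went 8 mm lower and gripped it properly.

**Last checks:**
- **Heights:** each part first touched at the tool height expected for its seat, within about 1.5 mm.
- **Collar:** it looks level from above and sits about 1.2 mm off the shaft's axis. Its measured outline of 45.3 mm is slightly under the 46 mm given.
- **Bearing, spacer and gear:** I checked these by eye in the scene and side pictures, where they look flat and in order. I did not measure their final tilt or offset separately.
- **Other parts:** the steel gear, old bearing, flange and grease tin show no visible shift from the first picture (under 0.1 pixel). The old bearing's match was weaker, probably because of changed shadows.
- **Gripper:** it was open and clear of the stack, with no force beyond noise.

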